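# Load and clamp the encoder test jig

### The arm

A 6-joint arm with a two-finger parallel gripper is mounted at the origin on the work surface. World frame = base frame: x ahead of the robot, y to its left, z up, the work surface at z = 0. Lengths are in mm, angles in degrees, forces in N, time in s.
With the tool pointing down it reaches from about 350 to 850 mm from the base axis. Payload 8.1 kg.
Tool frame: the origin (TCP) lies where the fingers leave the gripper's body, on its centre line; the fingertips stand 73 mm ahead of it and the grasp point (between the pads) lies 54 mm ahead of it; z points along the fingers, y is the line along which they close (so a half turn about z gives the same grasp; the last joint's range is limited). The gripper opens to 85 mm and grips with 20 to 120 N. Pads are 22 mm wide; open, the fingers measure 114 mm over their backs; the gripper's body (76 mm by 85 mm) begins 54 mm behind the grasp point. The pads swing forward as they close: fully open they stand 13 mm farther back than shut.
Start: joints at [-67.918, 7.471, 85.268, -0, 87.261, -4.893], TCP at [272.179, -534.719, 303.892] pointing down, gripper open.
Joint ranges: [-169.43, 169.43], [-51.17, 129.36], [1.28, 143.12], [-76.62, 256.62], [0, 156.53], [-152.29, 152.29]. Speed limits (degrees/s): [136.94, 136.94, 159.86, 180, 180, 180].

### API

Orientations are given as [roll, pitch, yaw] about the fixed x, y, z axes, in that order (R = Rz(yaw) Ry(pitch) Rx(roll)).
In Python, from bench import sense, optics, r gives the robot as it stands.
- The arm moves only by the tool servo_tool, never from a script. Its argument "plan" is a list that holds one entry, the list of rows, each a list of 5 numbers: the shift along the world's x, y, z in m, then the turn about the world's z in degrees, then the finger opening in m, from 0 to 0.0854. A call has 1 to 10 rows; each row shifts and turns the commanded pose from where the row before left it; what a row does not reach is not made up. A row lasts 1/10 s, in which the tool goes at most 50 mm and 8.59 degrees, less where a joint would pass 70% of its speed; a pose out of reach is approached as far as the arm can. A call is refused whole if a number of a shift passes 0.05 or a number of a turn 8.59, either way. A call with a gripper value outside its range is refused whole. The fingers move at their own pace and stop on an object; "force" is the grip in N (left out, the last holds). Time passes only in rows, so rows that do not move let the fingers close. It gives the time, the measured TCP pose, the force, the opening and the grip force at its end, in the units of the state.
- sense(): the state, without advancing time (a new reading comes with each control period).
- optics.snapshot(name): name is "scene" or "top" or "wrist"; returns a dict with "frame" (420x560x3 uint8, blue, green, red), "fx", "fy", "cx", "cy" (pixels), "dist_coeffs" ([k1, k2, p1, p2, k3] as OpenCV has them; the pictures are not rectified), "cam_to_world" (4x4, takes a point from camera to world coordinates). Camera axes: x right, y down, z forward; pixel columns grow to the right and rows downward; lengths in mm; the calibration is good to about 2 mm. A picture is of the moment at which its call begins. There is no depth.
- r.hand_in(): hands the job in; it is judged then, once.
The state is a dict: "time": time; "joint_pos": joint angles; "qd": joint speeds; "joint_efforts": joint torques, N m; "tool_pos": TCP position; "tcp_rot": TCP orientation; "ft_force": force on the tool from outside, world axes, zero at the start; "wrist_torque": the same for the moment, N m; "finger_gap": finger opening in mm; "grip_force": force on a finger pad.
Only numpy, scipy, OpenCV 4.12 (cv2) and the standard library are available. Lean on these libraries where they do the work, as an engineer would, in place of code of your own. Each camera call takes 0.05 s, during which the arm holds its last target. There are 200 camera calls.

### The job

Load the test jig: stand every loose encoder on the bench fully home in a cup of its own, turned so that its connector nose drops into the cup's slot, then, with the latches swung clear, lower the clamp bar over both guide pins until it lies flat on their shoulders, and swing both latches fully over the bar's ends. With all that in place press the start button right down and let it go; do not shove the finned heatsink beside the start box about.

Things in the scene. Friction and masses are not known exactly. Their poses are not given: they have to be found in the camera images.
- encoder0: rotary encoder 0, all alike; may be absent. Aluminium housing, upright cylinder 58 mm diameter, 40 mm high; on it a steel boss 36 mm diameter (z 40 to 60 mm), to grip at any angle, then a thin shaft to z = 76. A black connector nose 18 mm wide, 18 high sticks out along its own +x, to 49 mm from the axis, underside at z = 3. Origin: centre of the underside. About 0.25 kg; starts upright on the bench
- encoder1: rotary encoder 1, all alike; may be absent. Aluminium housing, upright cylinder 58 mm diameter, 40 mm high; on it a steel boss 36 mm diameter (z 40 to 60 mm), to grip at any angle, then a thin shaft to z = 76. A black connector nose 18 mm wide, 18 high sticks out along its own +x, to 49 mm from the axis, underside at z = 3. Origin: centre of the underside. About 0.25 kg; starts upright on the bench
- encoder2: rotary encoder 2, all alike; may be absent. Aluminium housing, upright cylinder 58 mm diameter, 40 mm high; on it a steel boss 36 mm diameter (z 40 to 60 mm), to grip at any angle, then a thin shaft to z = 76. A black connector nose 18 mm wide, 18 high sticks out along its own +x, to 49 mm from the axis, underside at z = 3. Origin: centre of the underside. About 0.25 kg; starts upright on the bench
- encoder3: rotary encoder 3, all alike; may be absent. Aluminium housing, upright cylinder 58 mm diameter, 40 mm high; on it a steel boss 36 mm diameter (z 40 to 60 mm), to grip at any angle, then a thin shaft to z = 76. A black connector nose 18 mm wide, 18 high sticks out along its own +x, to 49 mm from the axis, underside at z = 3. Origin: centre of the underside. About 0.25 kg; starts upright on the bench
- jig: test jig, fixed: dark base plate 220 mm (x) by 370 mm (y), 20 mm thick; origin at the centre of its underside, x away from the robot give or take its yaw. On it four white cups in a square (100 mm pitch), two guide pins and two latches. Any encoder fits any cup. Beyond each slot a black contact socket, 40 mm above the bench, stands 54 to 66 mm from the cup's axis
- cup0 (a point): centre of the floor of cup 0, 20 mm above the bench, jig x = -50, y = 50 mm. White ring, 62 mm inside, 79 mm outside; wall 18 mm high, with one slot 23 mm wide down to the floor facing the base's nearest corner (135 degrees in the jig's frame, from x towards y). Seated: encoder on the floor, nose in the slot; a nose that misses it lands on the wall and holds the encoder 15 mm too high
- cup1 (a point): centre of the floor of cup 1, 20 mm above the bench, jig x = -50, y = -50 mm. White ring, 62 mm inside, 79 mm outside; wall 18 mm high, with one slot 23 mm wide down to the floor facing the base's nearest corner (-135 degrees in the jig's frame, from x towards y). Seated: encoder on the floor, nose in the slot; a nose that misses it lands on the wall and holds the encoder 15 mm too high
- cup2 (a point): centre of the floor of cup 2, 20 mm above the bench, jig x = 50, y = 50 mm. White ring, 62 mm inside, 79 mm outside; wall 18 mm high, with one slot 23 mm wide down to the floor facing the base's nearest corner (45 degrees in the jig's frame, from x towards y). Seated: encoder on the floor, nose in the slot; a nose that misses it lands on the wall and holds the encoder 15 mm too high
- cup3 (a point): centre of the floor of cup 3, 20 mm above the bench, jig x = 50, y = -50 mm. White ring, 62 mm inside, 79 mm outside; wall 18 mm high, with one slot 23 mm wide down to the floor facing the base's nearest corner (-45 degrees in the jig's frame, from x towards y). Seated: encoder on the floor, nose in the slot; a nose that misses it lands on the wall and holds the encoder 15 mm too high
- bar: loose aluminium clamp bar 300 mm long (y), 56 wide (x), 12 thick, 0.55 kg, with two through holes 15 mm in diameter on its centre line, 85 mm either side of the middle, and a black bridge handle: a grip 76 mm long (y), 16 thick (x), 22 high, 37 to 59 mm above the bar's underside. Origin: centre of the underside. Either way round fits. Starts flat on the bench
- hole_a (a point): centre of the bar's hole at its y = +85 mm, at the underside
- hole_b (a point): centre of the bar's hole at its y = -85 mm, at the underside
- pin_l (a point): left guide pin (jig x = 0, y = +85 mm): centre of its shoulder (22 mm diameter, 61 mm above the bench), on which the bar rests. Above it the pin is 12 mm in diameter to 88 mm, then tapers to 4 mm at 100 mm above the bench. A bar that is home just clears the housings of seated encoders (tops 60 mm above the bench) and passes 4 mm clear between their bosses
- pin_r (a point): right guide pin (jig x = 0, y = -85 mm), the same
- latch_l (a joint): left latch, a steel arm on a post at jig x = 0, y = +165 mm, turning about the upright post. 0 = open, pointing to the jig's -x; grows counter-clockwise seen from above; 1.571 = closed, pointing to the jig's -y over the bar's end. Starts anywhere between: above 0.3 it is in the bar's way. Stays where it is left; takes about 2 N at its thumb pin
- latch_r (a joint): right latch, mirror image, post at the jig's x = 0, y = -165 mm; 0 = open, pointing to the jig's -x; grows clockwise seen from above; 1.571 = closed, pointing to the jig's +y
- latch_l_top (a point): top of the left latch's black upright thumb pin, 38 mm from the post's axis: 12 mm in diameter, 32 mm tall above the latch arm, its top 115.5 mm above the bench. The arm is 18 mm wide, 75 to 84 mm above the bench, and reaches 48 mm from the axis
- latch_r_top (a point): top of the right latch's thumb pin, the same
- start (a joint): start button, travel 6 mm, reads 0 when up and grows as it is pressed; a spring, about 5 N when fully down, brings it back up
- start_top (a point): centre of the top of the round start button, 32 mm in diameter, on a grey box (70 by 90 mm, 40 mm high) that is fixed to the bench; pressed straight down
- heatsink: finned aluminium block 50 x 40 x 28 mm, loose on the bench beside the start box: not to be shoved about

How it is judged (in metres and radians):
On the way, in this order (a step that is already met when the one before it is completed fails the run):
1. every encoder present stands home in a cup, its nose in the slot (((distance between encoder0 and cup0 below 0.005 m and angle between encoder0's own z axis and vertical below 0.08 rad) or (distance between encoder0 and cup1 below 0.005 m and angle between encoder0's own z axis and vertical below 0.08 rad) or (distance between encoder0 and cup2 below 0.005 m and angle between encoder0's own z axis and vertical below 0.08 rad) or (distance between encoder0 and cup3 below 0.005 m and angle between encoder0's own z axis and vertical below 0.08 rad)) and ((distance between encoder1 and cup0 below 0.005 m and angle between encoder1's own z axis and vertical below 0.08 rad) or (distance between encoder1 and cup1 below 0.005 m and angle between encoder1's own z axis and vertical below 0.08 rad) or (distance between encoder1 and cup2 below 0.005 m and angle between encoder1's own z axis and vertical below 0.08 rad) or (distance between encoder1 and cup3 below 0.005 m and angle between encoder1's own z axis and vertical below 0.08 rad)) and ((distance between encoder2 and cup0 below 0.005 m and angle between encoder2's own z axis and vertical below 0.08 rad) or (distance between encoder2 and cup1 below 0.005 m and angle between encoder2's own z axis and vertical below 0.08 rad) or (distance between encoder2 and cup2 below 0.005 m and angle between encoder2's own z axis and vertical below 0.08 rad) or (distance between encoder2 and cup3 below 0.005 m and angle between encoder2's own z axis and vertical below 0.08 rad)) and ((distance between encoder3 and cup0 below 0.005 m and angle between encoder3's own z axis and vertical below 0.08 rad) or (distance between encoder3 and cup1 below 0.005 m and angle between encoder3's own z axis and vertical below 0.08 rad) or (distance between encoder3 and cup2 below 0.005 m and angle between encoder3's own z axis and vertical below 0.08 rad) or (distance between encoder3 and cup3 below 0.005 m and angle between encoder3's own z axis and vertical below 0.08 rad))), for 0.2 s.
2. the clamp bar lies on both pin shoulders over the seated encoders (all of step 1 and ((distance between hole_a and pin_l below 0.005 m and distance between hole_b and pin_r below 0.005 m) or (distance between hole_a and pin_r below 0.005 m and distance between hole_b and pin_l below 0.005 m))), for 0.2 s.
3. both latches are swung over the bar (all of step 2 and value of joint each of latch_l, latch_r above 1.3 rad), for 0.2 s.
4. the start button is pressed down with the encoders clamped (all of step 3 and value of joint start above 0.0042 m), for 0.05 s.
At the end, for the whole second after the job is handed in: Every encoder present is upright within 4.5 degrees and within 5 mm of a cup floor's centre; the bar's holes are within 5 mm of the pin shoulders; both latches at 1.3 rad or more; the start button, pressed 4.2 mm or more with all this in place, is up again; all at rest (all of step 3 and value of joint start below 0.002 m and linear speed of each of bar, encoder0, encoder1, encoder2, encoder3 below 0.02 m/s); the robot touches nothing.
It fails at once if the heatsink is pushed more than 60 mm (distance of heatsink from where it was at the start of the episode above 0.06 m).
Of encoder0, encoder1, encoder2, encoder3 only 3 to 4 are there at a start; the rules pass over those that are not, and their reading is None.
At some moment in a run one of encoder0, encoder1, encoder2, encoder3, bar may be knocked a few centimetres aside while the robot is not near it.
Once in a run the grip may slacken for a moment while it holds something.
It also fails if it takes over 208 s, if anything falls off the work surface, if the arm or the gripper's body presses on something with over 40 N, if the wrist force passes 120 N, or if a joint passes its speed limit or range.

## Working session

There is one attempt and no reset: what is moved stays moved. The work goes in short steps, Python scripts to look and compute and a tool call to move; the robot and the scene stay as the last step left them, time stands still between calls to the robot, and variables do not carry over. Pictures are saved under pics/ and viewed, at most 14 in all, crops included, and the job is handed in when it is done.

Besides the shell and the picture viewer there is one more tool, called after "Call:" as name(argument=value, ...), one argument or row to a line, values as JSON. servo_tool: Moves the arm, as the interface text tells. Its arguments: {"type":"object","properties":{"plan":{"type":"array"},"force":{"type":"number"}},"required":["plan"]}

```bash
mkdir -p pics; cat > h.py <<'E'
import numpy as np, cv2
from bench import sense, optics, r
def snap(n,save=None):
    s=optics.snapshot(n)
    s['K']=np.array([[s['fx'],0,s['cx']],[0,s['fy'],s['cy']],[0,0,1.]]); s['D']=np.array(s['dist_coeffs'],float); s['T']=np.array(s['cam_to_world'],float)
    s['frame']=np.array(s['frame'])
    if save: cv2.imwrite('pics/'+save+'.png',s['frame'])
    return s
def rays(s,uv):
    p=cv2.undistortPoints(np.array(uv,float).reshape(-1,1,2),s['K'],s['D']).reshape(-1,2)
    d=np.c_[p,np.ones(len(p))]@s['T'][:3,:3].T
    return s['T'][:3,3],d
def onz(s,uv,z):
    o,d=rays(s,uv); return o+d*((z-o[2])/d[:,2])[:,None]
def proj(s,P):
    Ti=np.linalg.inv(s['T']); return cv2.projectPoints(np.array(P,float).reshape(-1,3),cv2.Rodrigues(Ti[:3,:3])[0],Ti[:3,3],s['K'],s['D'])[0].reshape(-1,2)
def tri(s1,uv1,s2,uv2):
    o1,d1=rays(s1,[uv1]);o2,d2=rays(s2,[uv2]);A=np.c_[d1[0],-d2[0]]
    t=np.linalg.lstsq(A,o2-o1,rcond=None)[0];a=o1+d1[0]*t[0];b=o2+d2[0]*t[1]
    return (a+b)/2,np.linalg.norm(a-b)
E
python3 - <<'E'
from h import *
for n in('top','scene','wrist'):
    s=snap(n,n+'0'); print(n,s['K'][[0,1,0,1],[0,1,2,2]],s['D'],s['T'].round(3).tolist())
print(sense())
E
```

```text
top [487.08079569 487.08079569 281.71255792 213.50430842] [-0.08000467  0.          0.          0.          0.        ] [[0.018, -0.992, 0.122, 418.157], [-1.0, -0.016, 0.02, 5.051], [-0.018, -0.122, -0.992, 1139.104], [0.0, 0.0, 0.0, 1.0]]
scene [451.4288348  451.4288348  280.21246291 207.00298038] [-0.00175566  0.          0.          0.          0.        ] [[-0.756, 0.374, -0.536, 1063.454], [0.654, 0.441, -0.615, 633.058], [0.006, -0.816, -0.578, 662.214], [0.0, 0.0, 0.0, 1.0]]
wrist [320.28195662 320.28195662 276.92726731 206.58538173] [-0.05288252  0.          0.          0.          0.        ] [[0.453, -0.857, -0.246, 334.693], [-0.891, -0.436, -0.123, -502.271], [-0.002, 0.275, -0.961, 372.695], [0.0, 0.0, 0.0, 1.0]]
{'time': 0.15, 'joint_pos': array([-6.79197088e+01,  7.50750077e+00,  8.53137315e+01, -8.28046298e-04,
        8.72630832e+01, -4.89535610e+00]), 'qd': array([ 0.02351749, -0.1632203 , -0.15995606, -0.04276001,  0.03726084,
       -0.00365546]), 'joint_efforts': array([ 1.09242206e-03, -5.70062292e+01, -5.01159811e+01, -1.84687010e-04,
        9.64611070e-03, -5.47114132e-05]), 'tool_pos': array([ 272.04169422, -534.4263687 ,  303.07267524]), 'tcp_rot': array([-1.79915922e+02, -6.37113073e-03,  2.69756828e+01]), 'ft_force': array([ 0.23489652, -0.81073128, -0.42368427]), 'wrist_torque': array([0.02572041, 0.0135722 , 0.01393045]), 'grip_force': 0.0, 'finger_gap': 85.67693772589591}
```

View pics/top0.png

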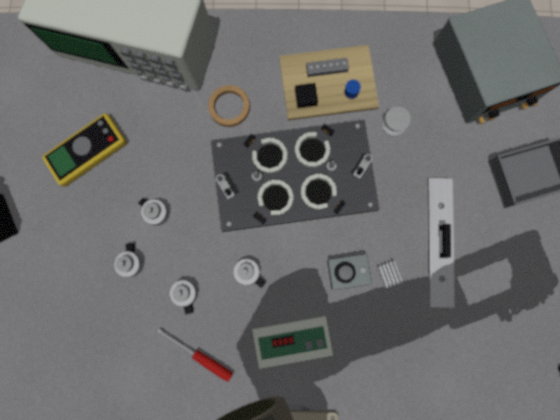

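View pics/scene0.png

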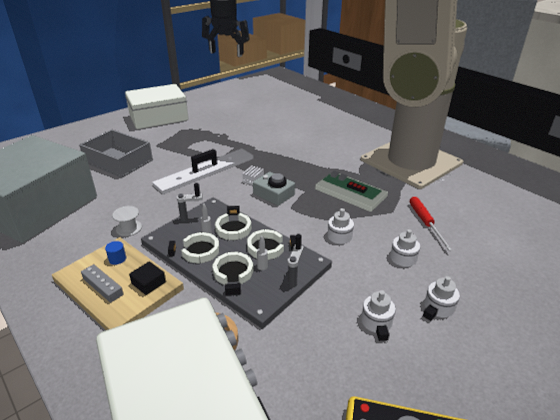

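The top view shows four encoders at about (153,211), (127,264), (182,293) and (247,271). The jig is centred at (295,175), the bar at (441,243), the start box at (349,271) and the heatsink at (391,273). The scene view shows the same objects, with four encoders at (341,228), (406,247), (379,310) and (443,295).

```bash
python3 - <<'E'
from h import *
a=cv2.imread('pics/top0.png')
m=np.zeros((600,800,3),np.uint8)
m[:345]=cv2.resize(a[115:235,205:385],(0,0),fx=4.4,fy=2.875*1.0,interpolation=3)[:345,:792].repeat(1,1)[:, :800] if 0 else 0
j=cv2.resize(a[118:233,208:383],(0,0),fx=3,fy=3,interpolation=2); m[:345,:525]=j
e=cv2.resize(a[190:318,110:275],(0,0),fx=2,fy=2,interpolation=2); m[344:600,:330]=e
b=cv2.resize(a[170:315,325:460],(0,0),fx=2,fy=2,interpolation=2); m[0:290,528:798]=b
cv2.imwrite('pics/m1.png',m)
w=cv2.imread('pics/wrist0.png'); 
E
```

```text
(no output)
```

View pics/m1.png

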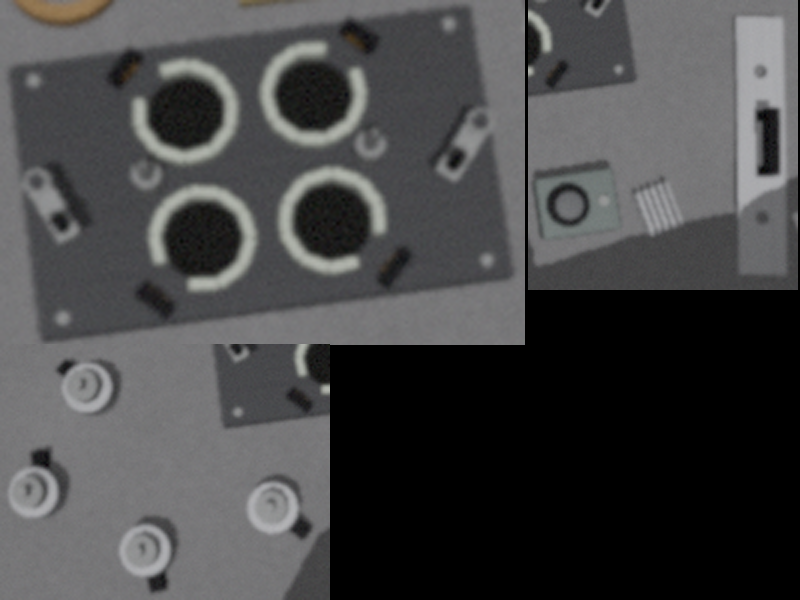

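The close-up shows both latches about half open: the left post is at crop (35,180) with its pin at (62,222), and the right post at (480,120) with its pin at (455,158). All four cup slots face the plate corners. The bar's holes are at crop (761,71) and (762,217).

```bash
cat > m.py <<'E'
from h import *
def blobs(s,lo,amin,amax,sat=60,hull=True,fill=False):
    f=cv2.GaussianBlur(s['frame'],(3,3),0);h=cv2.cvtColor(f,cv2.COLOR_BGR2HSV)
    m=((h[...,2]>lo)&(h[...,1]<sat)).astype(np.uint8)
    c,_=cv2.findContours(m,cv2.RETR_EXTERNAL,cv2.CHAIN_APPROX_NONE)
    return [x for x in c if amin<cv2.contourArea(cv2.convexHull(x))<amax and len(x)>10]
E
python3 - <<'E'
from m import *
t=snap('top');s=snap('scene')
g=cv2.cvtColor(t['frame'],cv2.COLOR_BGR2GRAY)
for p in [(153,211),(127,264),(270,155),(253,155),(230,150),(100,220),(225,180)]: print(p,g[p[1],p[0]],end=' ')
print()
for n,c in(('top',t),('scene',s)):
  for lo in (165,190):
    print(n,lo)
    for x in blobs(c,lo,200,3000):
        (e,ax,an)=cv2.fitEllipse(cv2.convexHull(x)); print(np.round(e,1),np.round(ax,1),round(an), onz(c,[e],38)[0].round(1)[:2],onz(c,[e],40)[0].round(1)[:2])
E
```

```text
(153, 211) 131 (127, 264) 142 (270, 155) 31 (253, 155) 159 (230, 150) 65 (100, 220) 117 (225, 180) 109 
top 165
[245.6 272. ] [22.3 22.7] 90 [419.2 106.6] [419.2 106.4]
[440.1 223.7] [ 27.4 113.1] 0 [ 535.5 -333.5] [ 535.3 -332.9]
top 190
scene 165
[381.4 304.5] [28.7 38.1] 110 [545.5 324.1] [547.1 325. ]
[444.5 289.6] [26.9 32.7] 111 [423.9 378.5] [425.9 379.3]
[232.4 265.3] [27.6 39.9] 84 [691.5  61.3] [692.7  63.1]
[199.5 244.5] [24.7 38. ] 81 [706.7 -37.2] [707.9 -35. ]
[406.5 242.1] [21.5 28.8] 103 [362.3 245.6] [364.6 246.9]
[272.3 234.9] [32.4 53.1] 70 [567.4  38.8] [568.9  40.7]
[232.9 223.1] [22.1 35.7] 85 [608.1 -52.1] [609.5 -49.9]
[341.3 221.4] [18.6 25.6] 96 [415.3 103.4] [417.4 105.1]
[125.  212.5] [14.8 26.7] 79 [ 776.3 -248.6] [ 777.2 -245.8]
[187.  174.9] [15.6 91.6] 72 [ 576.8 -301.5] [ 578.4 -298.5]
[433.7 167.5] [29.2 53.8] 71 [ 41.9 100.4] [ 45.2 102.1]
[290.  134.8] [12.9 26.7] 88 [ 209.6 -302.4] [ 212.3 -299.4]
[154.2  94.7] [18.5 70.7] 83 [ 371.3 -867.7] [ 373.5 -862.9]
[550.4   6.1] [14.4 32.6] 90 [-2354.5  -606.4] [-2343.5  -602.4]
scene 190
[379.1 306.2] [22.4 31.7] 107 [551.9 324. ] [553.6 325. ]
[443.6 291.7] [19.9 31.9] 109 [429.9 380.4] [432.  381.2]
[232.4 265.1] [26.3 39.2] 85 [691.2  60.9] [692.4  62.7]
[406.2 243.9] [15.9 27.1] 103 [367.9 248.8] [370.1 250. ]
[199.4 244.3] [23.6 37.3] 81 [706.6 -37.8] [707.7 -35.7]
[264.2 240.5] [22.3 34.6] 81 [593.   42.2] [594.5  44.1]
[340.9 222.7] [14.4 24.5] 96 [419.5 106.2] [421.6 107.9]
[232.7 222.9] [21.3 34.8] 85 [607.9 -52.9] [609.4 -50.7]
[125.3 212.8] [12.2 23.8] 80 [ 776.5 -247. ] [ 777.4 -244.2]
[185.4 175.4] [13.1 88.2] 71 [ 581.4 -302.2] [ 582.9 -299.2]
[431.6 167.1] [23.5 50.2] 67 [44.4 95.5] [47.7 97.2]
[153.9  94.8] [20.9 60.8] 86 [ 372.5 -867.9] [ 374.8 -863.1]
```

View pics/wrist0.png

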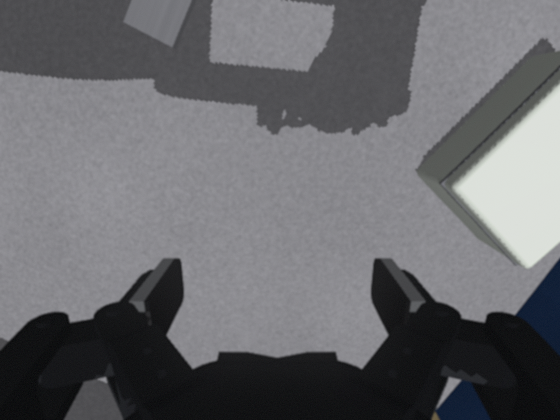

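The wrist view shows only bench, the fingers at about (165,290) and (390,290), and a white box, so there is nothing useful here yet. I'll move over the encoders next.

Call:
servo_tool(
  plan=[
    [[0.011,0.046,0,5,0.085],[0.011,0.046,0,5,0.085],[0.011,0.046,0,5,0.085],[0.011,0.046,0,5,0.085],[0.011,0.046,0,5,0.085],[0.011,0.046,0,5,0.085],[0.011,0.046,0,5,0.085],[0.011,0.046,0,5,0.085],[0.011,0.046,0,5,0.085],[0.011,0.046,0,5,0.085]],
  ],
)

```text
time: 1.25
tool_pos: [382.1, -72.9, 304.1]
tcp_rot: [179.9, 0.0, 77.2]
ft_force: [1.1, -0.2, 0.0]
finger_gap: 85.1
grip_force: 0.0
```

Call:
servo_tool(
  plan=[
    [[0.011,0.046,0,5,0.085],[0.011,0.046,0,5,0.085],[0.011,0.046,0,5,0.085],[0.011,0.046,0,5,0.085],[0.011,0.046,0,5,0.085],[0.011,0.046,0,5,0.085],[0,0,0,0,0.085]],
  ],
)

```text
time: 1.95
tool_pos: [448.0, 206.0, 303.1]
tcp_rot: [-180.0, -0.1, 107.4]
ft_force: [-0.5, -1.0, -0.5]
finger_gap: 85.4
grip_force: 0.0
```

```bash
python3 - <<'E'
from h import *
s=snap('wrist','w1'); print(sense()['tool_pos'],sense()['tcp_rot'],s['T'][:3,3])
E
```

```text
[447.84400881 203.65529682 303.18129708] [-1.79914588e+02 -1.47774500e-02  1.07241603e+02] [427.4904312  273.0442342  373.03031645]
```

View pics/w1.png

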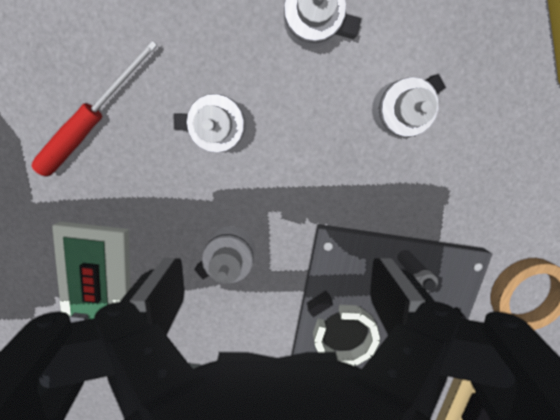

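The wrist view shows encoders at (215,124), (318,10), (409,106) and, in the arm's shadow, (227,258), all with clear noses. One cup is visible at (347,337).

```bash
cat > m.py <<'E'
from h import *
from scipy.optimize import least_squares
def circ(P,r=None):
    """robust circle fit: returns cx,cy,r,rms"""
    f=lambda q:np.hypot(P[:,0]-q[0],P[:,1]-q[1])-(q[2] if r is None else r)
    c=P.mean(0); q=least_squares(f,[c[0],c[1],30.][:3 if r is None else 2],loss='soft_l1',f_scale=0.5).x
    e=f(q); return q[0],q[1],(q[2] if r is None else r),np.median(abs(e))
def disc(s,xy,z,r,bright=True,win=1.25,inner=False):
    """bright disc of radius r at height z near xy: centre, radius, residual"""
    a=np.linspace(0,2*np.pi,40); 
    roi=proj(s,np.c_[xy[0]+win*r*np.cos(a),xy[1]+win*r*np.sin(a),0*a+z]).astype(np.int32)
    m=np.zeros(s['frame'].shape[:2],np.uint8); cv2.fillPoly(m,[roi],1)
    g=cv2.GaussianBlur(cv2.cvtColor(s['frame'],cv2.COLOR_BGR2GRAY),(3,3),0)
    th,_=cv2.threshold(g[m>0].reshape(-1,1),0,255,cv2.THRESH_OTSU)
    b=((g>th) if bright else (g<=th)).astype(np.uint8)*m
    c,_=cv2.findContours(b,cv2.RETR_EXTERNAL,cv2.CHAIN_APPROX_NONE)
    c=max(c,key=cv2.contourArea); 
    P=onz(s,cv2.convexHull(c).reshape(-1,2),z)[:,:2] if not inner else onz(s,c.reshape(-1,2),z)[:,:2]
    return np.array(circ(P)).round(2),th
def nose(s,c,z=21):
    """direction of the dark nose: dark pixels 33-48 mm from the axis, at height z"""
    h,w=s['frame'].shape[:2]; v,u=np.mgrid[0:h,0:w]
    p=proj(s,[[c[0],c[1],z]])[0]; k=(abs(u-p[0])<140)&(abs(v-p[1])<140)
    W=onz(s,np.c_[u[k],v[k]],z)[:,:2]-c[:2]; g=cv2.cvtColor(s['frame'],cv2.COLOR_BGR2GRAY)[k]
    R=np.hypot(*W.T); q=(R>33)&(R<48)&(g<50)
    A=W[q]/R[q,None]; m=A.mean(0); keep=(A@(m/np.linalg.norm(m)))>0.85; m=A[keep].mean(0)
    return round(np.degrees(np.arctan2(m[1],m[0])),1),int(keep.sum()),round(float(np.linalg.norm(m)),3)
E
python3 - <<'E'
from m import *
s=snap('wrist')
for n,p in dict(A=(227,258),B=(215,124),D=(409,106),C=(318,12)).items():
    x=onz(s,[p],40)[0]
    try:
        c,th=disc(s,x[:2],40,29); print(n,x.round(1),c,th,nose(s,c))
    except Exception as e: print(n,e)
# heights: shaft tip across wrist and scene cams (tip pixels)
t=snap('scene')
for n,w,q in (('B',(215,124),(406,233)),('D',(420,106),(381,295))): print(n,tri(s,w,t,q))
E
```

```text
A [419.1 105.1  40. ] [4.2066e+02 1.0532e+02 2.8800e+01 2.0000e-01] 105.0 (np.float64(-130.7), 105, 0.991)
B [369.7 244.4  40. ] [3.6891e+02 2.4734e+02 2.8720e+01 1.0000e-01] 180.0 (np.float64(nan), 0, nan)
D [551.  319.8  40. ] [5.5027e+02 3.2003e+02 3.6470e+01 2.0000e-01] 155.0 (np.float64(55.3), 109, 0.994)
C [435.9 372.7  40. ] [4.3535e+02 3.7258e+02 3.6250e+01 1.4000e-01] 151.0 (np.float64(-2.8), 32, 1.0)
B (array([375.00387758, 246.88402625,  70.52594886]), np.float64(0.03176881427173508))
D (array([550.9074187 , 320.8783113 ,  64.72051494]), np.float64(3.449656683257268))m.py:26: RuntimeWarning: Mean of empty slice.
  A=W[q]/R[q,None]; m=A.mean(0); keep=(A@(m/np.linalg.norm(m)))>0.85; m=A[keep].mean(0)
  ret = um.true_divide(
```

Call:
servo_tool(
  plan=[
    [[0.007,-0.036,-0.026,8,0.085],[0.007,-0.036,-0.026,8,0.085],[0.007,-0.036,-0.026,8,0.085],[0.007,-0.037,-0.025,8,0.085],[0,0,0,0,0.085],[0,0,0,0,0.085]],
  ],
)

```text
time: 2.7
tool_pos: [475.6, 54.3, 200.6]
tcp_rot: [-180.0, -0.0, 138.6]
ft_force: [-0.8, 1.0, 0.1]
finger_gap: 85.1
grip_force: 0.0
```

```bash
sed -i 's/def nose(s,c,z=21):/def nose(s,c,z=21,dk=75):/; s/(g<50)/(g<dk)/' m.py; python3 - <<'E'
from m import *
s=snap('wrist'); S=sense(); tp=S['tool_pos']; print(tp,S['tcp_rot'],(s['T'][:3,3]-tp))
c,th=disc(s,(420.7,105.3),40,29); b,_=disc(s,c,60,18,win=1.3); print(c,th,'boss',b,nose(s,c,dk=45),nose(s,c,dk=60)); print('d',c[:2]-tp[:2])
E
```

```text
[476.16546285  55.31799039 201.57127181] [1.79959929e+02 2.18346082e-02 1.38667678e+02] [-52.62402683  45.71667559  68.86697497]
[4.2014e+02 1.0550e+02 3.6370e+01 7.0000e-02] 175.0 boss [4.1963e+02 1.0563e+02 2.3410e+01 5.0000e-02] (np.float64(-122.5), 130, 0.996) (np.float64(-126.1), 459, 0.993)
d [-56.02546285  50.18200961]
```

```bash
python3 - <<'E'
from m import *
s=snap('wrist'); p=proj(s,[[420.4,105.4,40]])[0]; print(p); u,v=p.astype(int)
cv2.imwrite('pics/cA.png',cv2.resize(s['frame'][max(0,v-90):v+90,u-90:u+90],(540,540)))
g=cv2.cvtColor(s['frame'],cv2.COLOR_BGR2GRAY); print(g[v,u-90:u+90:4]); print(g[max(0,v-90):v+90:4,u])
E
```

```text
[276.8452847  107.86919064]
[113 113 107 108 111 107 101  45  45  46  48  49  76 163 164 167 138 137
 136 154 231 234 234 234 234 226 229 231 228 226 252 251 249 191 187 189
 188 185 187 188 191 191 190 193 190]
[186 186 183 188 193 187 185 184 185 187 185 184 231 253 252 252 235 236
 236 236 235 232 232 235 234 174 140 139 139 137 151 163 162 150 110 114
 109 112 112 111 112 110 108 108 114]
```

View pics/cA.png

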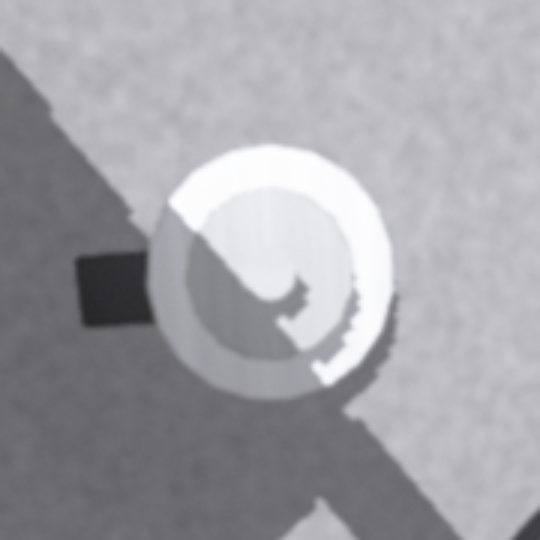

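The crop shows encoder A with a shadow edge across it. The housing rim is at about (270,272) with radius 122 px, and the nose points left at (115,290). I'll switch to edge-based circle fitting, which tolerates the shadow.

```bash
cat >> m.py <<'E'
def ecirc(s,xy,z,r,band=(7,4,2.5)):
    """circle of known radius r at height z from Canny edges near xy"""
    g=cv2.GaussianBlur(cv2.cvtColor(s['frame'],cv2.COLOR_BGR2GRAY),(3,3),0)
    v,u=np.nonzero(cv2.Canny(g,25,60)); W=onz(s,np.c_[u,v],z)[:,:2]; c=np.array(xy[:2],float)
    for b in band:
        R=np.hypot(*(W-c).T); k=abs(R-r)<b; q=circ(W[k],r); c=np.array(q[:2])
    a=np.arctan2(*(W[k]-c).T[::-1]); cov=len(np.unique((a/np.pi*18).astype(int)))
    return c.round(2),cov,round(q[3],2),round(np.median(np.hypot(*(W[k]-c).T)),2)
def enc(s,xy):
    c=ecirc(s,xy,40,29); b=ecirc(s,c[0],60,18); return c,b,nose(s,c[0],dk=65)
E
python3 - <<'E'
from m import *
s=snap('wrist'); S=sense(); tp=S['tool_pos']; print(tp,S['tcp_rot'])
e=enc(s,(420.7,105.3)); print(e); print('d',e[0][0]-tp[:2])
E
```

```text
[476.6536917   56.51789044 202.28275417] [1.79903285e+02 8.61897049e-02 1.38859348e+02]
((array([420.22, 104.4 ]), 35, np.float64(0.58), np.float64(28.51)), (array([420.42, 104.28]), 35, np.float64(0.41), np.float64(17.72)), (np.float64(-127.1), 460, 0.992))
d [-56.4336917   47.88210956]
```

Call:
servo_tool(
  plan=[
    [[-0.028,0.024,0,2,0.085],[-0.028,0.024,0,2,0.085],[0,0,-0.028,0,0.085],[0,0,-0.028,0,0.085],[0,0,-0.028,0,0.085],[0,0,0,0,0.085],[0,0,0,0,0.085]],
  ],
  force=60,
)

```text
time: 3.55
tool_pos: [420.3, 104.9, 117.8]
tcp_rot: [180.0, -0.0, 143.0]
ft_force: [0.5, -0.6, 0.7]
finger_gap: 84.9
grip_force: 0.0
```

Call:
servo_tool(
  plan=[
    [[0,0,0,0,0.03],[0,0,0,0,0.03],[0,0,0,0,0.03],[0,0,0,0,0.03],[0,0,0,0,0.03],[0,0,0,0,0.03],[0,0,0,0,0.03],[0,0,0,0,0.03]],
  ],
)

```text
time: 4.35
tool_pos: [421.0, 104.3, 118.2]
tcp_rot: [179.9, 0.1, 143.0]
ft_force: [-2.6, -0.8, 6.8]
finger_gap: 33.9
grip_force: 59.0
```

Call:
servo_tool(
  plan=[
    [[0,0,0.03,0,0.03],[0,0,0.05,0,0.03],[0,0,0.05,0,0.03],[0.04,-0.032,0.003,1,0.03],[0.041,-0.032,0,1,0.03],[0.041,-0.033,0,0,0.03],[0.041,-0.033,0,0,0.03],[0.041,-0.033,0,0,0.03],[0.041,-0.033,0,0,0.03]],
  ],
)

```text
time: 5.25
tool_pos: [655.5, -84.7, 249.2]
tcp_rot: [-180.0, -0.0, 145.0]
ft_force: [0.6, -0.1, -2.1]
finger_gap: 33.4
grip_force: 60.9
```

Call:
servo_tool(
  plan=[
    [[0,0,0,0,0.03],[0,0,0,0,0.03],[0,0,0,0,0.03],[0,0,0,0,0.03]],
  ],
)

```text
time: 5.65
tool_pos: [653.9, -82.2, 250.7]
tcp_rot: [180.0, 0.0, 145.0]
ft_force: [-0.5, -0.1, -1.9]
finger_gap: 33.6
grip_force: 60.7
```

```bash
python3 - <<'E'
from m import *
s=snap('wrist','w2'); S=sense(); tp=S['tool_pos']; print(tp,S['tcp_rot'],S['finger_gap'])
c=(608,-52.5); print(s['T'][:3,3])
for r in (39.5,31): print(ecirc(s,c,38,r))
print('nose in hand', nose(s,tp,z=tp[2]-95,dk=60))
E
```

```text
[653.93569585 -82.13639465 250.88044821] [1.79967723e+02 6.02373778e-02 1.45037984e+02] 33.76197630139385
[596.83808306 -41.60148778 320.34544594]
(array([606.91, -56.21]), 32, np.float64(0.62), np.float64(40.01))
(array([606.21, -55.79]), 35, np.float64(1.05), np.float64(30.24))
nose in hand (np.float64(60.2), 1181, 0.939)
```

View pics/w2.png

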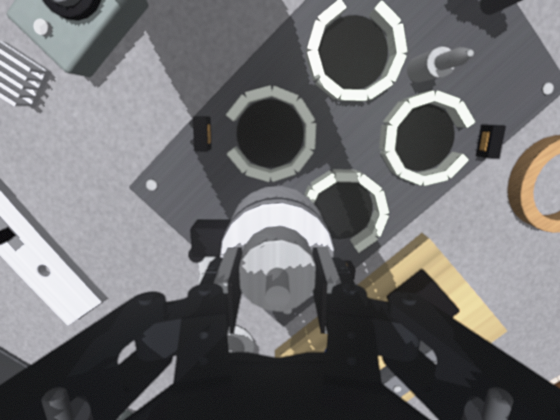

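The image shows encoder A held with its nose to the left at (205,240). Cup1 is at (268,133) with its socket at (203,133), and the other cups are at (357,50), (427,138) and (345,208).

```bash
cat >> m.py <<'E'
J={0:(-50,50),1:(-50,-50),2:(50,50),3:(50,-50)}
def jigfit(C):
    """rigid fit: C {cup: xy} -> (x,y,yaw deg, residuals)"""
    P=np.array([J[k] for k in C],float)@[1,1j]; Q=np.array([C[k] for k in C])@[1,1j]
    w=((Q-Q.mean())*np.conj(P-P.mean())).sum(); w/=abs(w); t=Q.mean()-w*P.mean()
    return t.real.round(2),t.imag.round(2),np.degrees(np.angle(w)).round(2),abs(Q-w*P-t).round(2)
E
python3 - <<'E'
from m import *
s=snap('wrist'); tp=sense()['tool_pos']
C={}
for k,p in {1:(268,133),3:(357,50),2:(427,138),0:(345,208)}.items():
    x=onz(s,[p],38)[0][:2]; o=ecirc(s,x,38,39.5,(8,4,2,1.5)); i=ecirc(s,o[0],38,31,(4,2,1.5)); print(k,x.round(1),o,i); C[k]=o[0]
print(jigfit(C)); del C[0]; print(jigfit(C)); print(tp)
t=snap('top')
for k in range(4):
    o=ecirc(t,C.get(k,(593,42)),38,39.5,(8,4,2,1.5)); C[k]=o[0]; print('top',k,o)
print(jigfit(C))
E
```

```text
1 [605.  -56.3] (array([606.86, -56.15]), 32, np.float64(0.53), np.float64(39.94)) (array([606.21, -56.42]), 32, np.float64(0.64), np.float64(30.81))
3 [592.1  42. ] (array([592.  ,  42.34]), 32, np.float64(0.67), np.float64(40.1)) (array([591.56,  42.38]), 32, np.float64(0.44), np.float64(31.39))
2 [687.8  55.9] (array([689.9 ,  57.07]), 32, np.float64(0.68), np.float64(40.13)) (array([690.21,  57.7 ]), 32, np.float64(0.46), np.float64(31.41))
0 [700.7 -37.2] (array([705.23, -40.02]), 27, np.float64(0.53), np.float64(39.64)) (array([705.4 , -40.42]), 27, np.float64(0.56), np.float64(31.25))
(np.float64(648.5), np.float64(0.81), np.float64(-45.84), array([ 64.88, 125.19,  64.36, 124.66]))
(np.float64(610.54), np.float64(28.3), np.float64(8.92), array([46.77, 93.96, 47.2 ]))
[654.03727611 -82.19409363 250.99675637]
top 0 (array([592.71,  45.41]), 27, np.float64(0.73), np.float64(39.73))
top 1 (array([606.47, -55.18]), 27, np.float64(0.7), np.float64(40.14))
top 2 (array([688.85,  57.87]), 26, np.float64(0.67), np.float64(39.9))
top 3 (array([592.71,  45.41]), 27, np.float64(0.73), np.float64(39.73))
(np.float64(620.18), np.float64(23.38), np.float64(8.92), array([ 35.19, 105.9 ,  35.26,  35.57]))
```

Call:
servo_tool(
  plan=[
    [[-0.024,0.013,0,-1.15,0.03],[-0.0233,0.0129,0,0,0.03],[0,0,-0.04,0,0.03],[0,0,-0.04,0,0.03],[0,0,0,0,0.03],[0,0,0,0,0.03],[0,0,0,0,0.03]],
  ],
)

```text
time: 6.5
tool_pos: [608.6, -57.3, 172.9]
tcp_rot: [179.9, 0.2, 143.8]
ft_force: [0.7, -0.6, -1.8]
finger_gap: 33.6
grip_force: 60.6
```

```bash
python3 - <<'E'
from m import *
P=[]
for i in range(4):
    s=snap('wrist','w3' if i==3 else None); S=sense(); P.append(np.r_[S['tool_pos'],S['tcp_rot'][2]])
print(np.round(P,2))
E
```

```text
[[608.84 -57.43 173.14 143.83]
 [608.78 -57.48 172.97 143.83]
 [608.52 -57.45 172.49 143.82]
 [608.26 -57.42 172.01 143.82]]
```

View pics/w3.png

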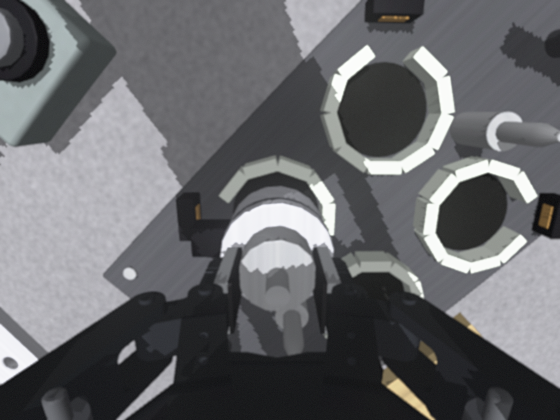

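The view shows the held encoder above cup1, with its nose left at (208,238) towards the socket at (190,215).

```bash
python3 - <<'E'
from m import *
from scipy.spatial.transform import Rotation as Ro
for i in range(8):
    s=snap('wrist'); S=sense(); R=Ro.from_euler('xyz',S['tcp_rot'],degrees=True).as_matrix()
    d=s['T'][:3,3]-S['tool_pos']; print(S['time'],S['tool_pos'].round(2),s['T'][:3,3].round(2),(R.T@d).round(2))
c=ecirc(s,(592,42.3),38,39.5,(8,4,2,1.5));c2=ecirc(s,(690,57.3),38,39.5,(8,4,2,1.5)); print(c,c2)
E
```

```text
6.75 [607.96 -57.4  171.49] [551.9  -15.61 241.54] [ 69.75   0.71 -70.22]
6.8 [607.67 -57.32 171.01] [551.66 -15.57 241.07] [ 69.74   0.69 -70.17]
6.85 [607.47 -57.29 170.62] [551.44 -15.54 240.64] [ 69.8    0.66 -70.1 ]
6.9 [607.29 -57.25 170.3 ] [551.26 -15.5  240.29] [ 69.83   0.64 -70.02]
6.95 [607.18 -57.2  170.08] [551.13 -15.47 240.01] [ 69.86   0.6  -69.95]
7.0 [607.09 -57.19 169.9 ] [551.03 -15.45 239.8 ] [ 69.88   0.6  -69.9 ]
7.05 [607.05 -57.19 169.79] [550.97 -15.43 239.65] [ 69.92   0.6  -69.85]
7.1 [607.03 -57.14 169.77] [550.93 -15.42 239.56] [ 69.92   0.56 -69.78]
(array([591.82,  42.31]), 32, np.float64(0.64), np.float64(40.06)) (array([689.92,  57.24]), 35, np.float64(0.66), np.float64(40.11))
```

Call:
servo_tool(
  plan=[
    [[0.0002,0.0005,-0.01,0,0.03],[0,0,-0.004,0,0.03],[0,0,-0.004,0,0.03],[0,0,-0.004,0,0.03],[0,0,-0.004,0,0.03],[0,0,0,0,0.03],[0,0,0,0,0.03],[0,0,0,0,0.03],[0,0,0,0,0.03],[0,0,0,0,0.03]],
  ],
)

```text
time: 8.1
tool_pos: [607.4, -56.7, 144.1]
tcp_rot: [180.0, 0.0, 143.8]
ft_force: [0.5, -0.1, -2.4]
finger_gap: 33.2
grip_force: 60.6
```

Call:
servo_tool(
  plan=[
    [[0,0,-0.003,0,0.03],[0,0,-0.002,0,0.03],[0,0,-0.0015,0,0.03],[0,0,0,0,0.03],[0,0,0,0,0.03],[0,0,0,0,0.03],[0,0,0,0,0.03],[0,0,0,0,0.03]],
  ],
)

```text
time: 8.9
tool_pos: [607.5, -56.8, 138.4]
tcp_rot: [-180.0, 0.0, 143.8]
ft_force: [-4.3, 0.5, 6.5]
finger_gap: 33.5
grip_force: 61.6
```

Call:
servo_tool(
  plan=[
    [[0,0,0,0,0.085],[0,0,0,0,0.085],[0,0,0,0,0.085],[0,0,0,0,0.085],[0,0,0.03,0,0.085],[0,0,0.04,0,0.085],[-0.031,0.034,0.01,-5,0.085],[-0.031,0.034,0,-5,0.085],[-0.031,0.034,0,-5,0.085],[-0.031,0.034,0,-5,0.085]],
  ],
)

```text
time: 9.9
tool_pos: [482.1, 80.3, 217.4]
tcp_rot: [180.0, 0.0, 123.6]
ft_force: [0.2, 0.2, 0.7]
finger_gap: 84.9
grip_force: 0.0
```

Call:
servo_tool(
  plan=[
    [[-0.031,0.034,0,-5,0.085],[-0.031,0.034,0,-5,0.085],[-0.03,0.034,0,-5,0.085],[0,0,0,0,0.085],[0,0,0,0,0.085],[0,0,0,0,0.085],[0,0,0,0,0.085],[0,0,0,0,0.085]],
  ],
)

```text
time: 10.7
tool_pos: [391.9, 180.5, 217.3]
tcp_rot: [-180.0, 0.0, 108.7]
ft_force: [0.1, 0.2, 0.3]
finger_gap: 85.5
grip_force: 0.0
```

```bash
python3 - <<'E'
from m import *
t=snap('top')
print('A',ecirc(t,(606.5,-56.3),60,29),ecirc(t,(606.5,-56.3),80,18))
s=snap('wrist'); S=sense(); tp=S['tool_pos']; print(tp,S['tcp_rot'])
e=enc(s,(369,247)); print(e); print('d',e[0][0]-tp[:2])
for n,p in (('C',(435,373)),('D',(550,320))): print(n,ecirc(s,p,40,29))
E
```

```text
A (array([608.12, -55.86]), 24, np.float64(0.79), np.float64(28.92)) (array([605.29, -54.2 ]), 35, np.float64(1.05), np.float64(19.05))
[391.72334165 180.70623953 217.21727858] [-1.79981692e+02  2.67426771e-03  1.08749882e+02]
((array([369.33, 247.22]), 35, np.float64(0.66), np.float64(28.42)), (array([369.58, 247.18]), 35, np.float64(0.53), np.float64(17.88)), (np.float64(-163.4), 274, 0.993))
d [-22.39334165  66.51376047]
C (array([437.86, 373.88]), 8, np.float64(0.87), np.float64(29.07))
D (array([547.96, 320.28]), 30, np.float64(1.21), np.float64(29.46))
```

Call:
servo_tool(
  plan=[
    [[-0.011,0.033,0,-1,0.085],[-0.0112,0.0335,0,-1.1,0.085],[0,0,-0.035,0,0.085],[0,0,-0.035,0,0.085],[0,0,-0.0297,0,0.085],[0,0,0,0,0.085],[0,0,0,0,0.085],[0,0,0,0,0.085],[0,0,0,0,0.085],[0,0,0,0,0.085]],
  ],
)

```text
time: 11.8
tool_pos: [370.1, 248.2, 119.2]
tcp_rot: [179.8, -0.0, 106.7]
ft_force: [-0.1, 0.2, -0.2]
finger_gap: 85.2
grip_force: 0.0
```

Call:
servo_tool(
  plan=[
    [[0,0,0,0,0.03],[0,0,0,0,0.03],[0,0,0,0,0.03],[0,0,0,0,0.03],[0,0,0,0,0.03],[0,0,0,0,0.03],[0,0,0,0,0.03],[0,0,0,0,0.03]],
  ],
)

```text
time: 12.6
tool_pos: [369.1, 247.9, 118.0]
tcp_rot: [180.0, 0.0, 106.7]
ft_force: [-1.9, -1.3, 5.8]
finger_gap: 33.9
grip_force: 59.3
```

Call:
servo_tool(
  plan=[
    [[0,0,0.022,0,0.03],[0,0,0.04,0,0.03],[0.0319,-0.0293,0,-7.54,0.03],[0.0319,-0.0293,0,-7.54,0.03],[0.0319,-0.0293,0,-7.54,0.03],[0.0319,-0.0293,0,-7.54,0.03],[0.0319,-0.0293,0,-7.54,0.03],[0.0319,-0.0293,0,-7.54,0.03],[0.0319,-0.0293,0,-7.6,0.03],[0,0,0,0,0.03]],
  ],
)

```text
time: 13.6
tool_pos: [594.9, 38.7, 178.7]
tcp_rot: [179.9, 0.1, 53.4]
ft_force: [-1.1, 0.3, -2.6]
finger_gap: 33.7
grip_force: 60.9
```

Call:
servo_tool(
  plan=[
    [[0,0,0,0,0.03],[0,0,0,0,0.03],[0,0,0,0,0.03],[0,0,0,0,0.03],[0,0,0,0,0.03],[0,0,0,0,0.03],[0,0,0,0,0.03],[0,0,0,0,0.03]],
  ],
)

```text
time: 14.4
tool_pos: [592.4, 42.8, 179.7]
tcp_rot: [180.0, -0.0, 53.9]
ft_force: [-0.0, 0.2, -1.8]
finger_gap: 33.4
grip_force: 60.9
```

```bash
python3 - <<'E'
from m import *
s=snap('wrist','w4'); S=sense(); print(S['tool_pos'],S['tcp_rot'],S['finger_gap'],S['ft_force'])
for c in ((591.8,42.3),(690,57.3)): print(ecirc(s,c,38,39.5,(8,4,2,1.5)))
E
```

```text
[592.35493056  42.75295445 179.62492504] [-1.79999715e+02 -1.52492861e-04  5.38855572e+01] 33.662653527290225 [-0.49998244  0.36595348 -2.75917409]
(array([592.41,  43.42]), 29, np.float64(0.63), np.float64(39.52))
(array([690.07,  57.68]), 34, np.float64(0.6), np.float64(39.97))
```

View pics/w4.png

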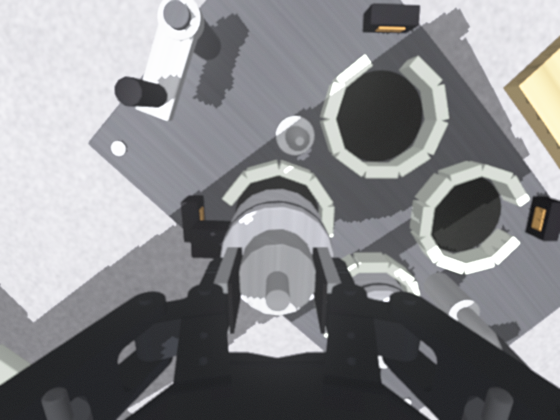

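Encoder B is over cup0, with its nose at (208,238) pointing at the socket at (190,215), which is the same picture as for A. The left latch's pin is at (130,92) and its post at (178,15).

Call:
servo_tool(
  plan=[
    [[0,0,-0.02,0,0.03],[0,0,-0.004,0,0.03],[0,0,-0.004,0,0.03],[0,0,-0.004,0,0.03],[0,0,-0.004,0,0.03],[0,0,0,0,0.03],[0,0,0,0,0.03],[0,0,0,0,0.03],[0,0,0,0,0.03],[0,0,0,0,0.03]],
  ],
)

```text
time: 15.45
tool_pos: [592.5, 42.7, 143.9]
tcp_rot: [180.0, -0.0, 53.9]
ft_force: [0.3, -0.0, -2.4]
finger_gap: 33.5
grip_force: 61.0
```

Call:
servo_tool(
  plan=[
    [[0,0,-0.003,0,0.03],[0,0,-0.002,0,0.03],[0,0,-0.0007,0,0.03],[0,0,0,0,0.03],[0,0,0,0,0.03],[0,0,0,0,0.03],[0,0,0,0,0.03]],
  ],
)

```text
time: 16.15
tool_pos: [592.4, 42.8, 138.1]
tcp_rot: [-180.0, -0.0, 53.9]
ft_force: [-2.7, 0.3, 3.6]
finger_gap: 33.6
grip_force: 61.4
```

Call:
servo_tool(
  plan=[
    [[0,0,0,0,0.085],[0,0,0,0,0.085],[0,0,0,0,0.085],[0,0,0,0,0.085],[0,0,0.03,0,0.085],[0,0,0.04,0,0.085],[-0.0239,0.0374,0.01,3.7,0.085],[-0.0239,0.0374,0,3.7,0.085],[-0.0239,0.0374,0,3.7,0.085],[-0.0239,0.0374,0,3.7,0.085]],
  ],
)

```text
time: 17.15
tool_pos: [495.9, 193.4, 218.2]
tcp_rot: [180.0, -0.0, 68.8]
ft_force: [-0.0, 0.7, 0.2]
finger_gap: 84.7
grip_force: 0.0
```

Call:
servo_tool(
  plan=[
    [[-0.0239,0.0374,0,3.7,0.085],[-0.0239,0.0374,0,3.7,0.085],[-0.0239,0.0374,0,3.7,0.085],[0,0,0,0,0.085],[0,0,0,0,0.085],[0,0,0,0,0.085],[0,0,0,0,0.085],[0,0,0,0,0.085]],
  ],
)

```text
time: 17.95
tool_pos: [425.8, 303.5, 217.9]
tcp_rot: [180.0, 0.0, 79.7]
ft_force: [-0.2, -1.2, -0.3]
finger_gap: 84.9
grip_force: 0.0
```

```bash
python3 - <<'E'
from m import *
s=snap('wrist'); S=sense(); tp=S['tool_pos']; print(tp,S['tcp_rot'])
e=enc(s,(437,373.5)); print(e); print('d',e[0][0]-tp[:2])
for n,p in (('D',(549,320)),): print(n,enc(s,p))
E
```

```text
[425.72509185 303.66783126 217.8765196 ] [1.79999167e+02 5.95825990e-03 7.96749359e+01]
((array([431.77, 378.77]), 35, np.float64(0.75), np.float64(28.38)), (array([431.61, 378.65]), 35, np.float64(0.55), np.float64(17.79)), (np.float64(3.4), 408, 0.993))
d [ 6.04490815 75.10216874]
D ((array([552.78, 322.98]), 35, np.float64(0.55), np.float64(28.87)), (array([552.48, 322.46]), 35, np.float64(0.58), np.float64(17.72)), (np.float64(57.9), 508, 0.986))
```

Call:
servo_tool(
  plan=[
    [[0.003,0.0375,0,6.9,0.085],[0.003,0.0375,0,6.8,0.085],[0,0,-0.035,0,0.085],[0,0,-0.035,0,0.085],[0,0,-0.0303,0,0.085],[0,0,0,0,0.085],[0,0,0,0,0.085],[0,0,0,0,0.085],[0,0,0,0,0.085],[0,0,0,0,0.085]],
  ],
)

```text
time: 19.0
tool_pos: [432.0, 380.1, 119.5]
tcp_rot: [179.9, -0.1, 93.5]
ft_force: [-0.0, 0.2, 0.3]
finger_gap: 85.0
grip_force: 0.0
```

Call:
servo_tool(
  plan=[
    [[0,0,0,0,0.03],[0,0,0,0,0.03],[0,0,0,0,0.03],[0,0,0,0,0.03],[0,0,0,0,0.03],[0,0,0,0,0.03],[0,0,0,0,0.03],[0,0,0,0,0.03]],
  ],
)

```text
time: 19.8
tool_pos: [431.3, 379.8, 118.1]
tcp_rot: [180.0, -0.0, 93.5]
ft_force: [-0.6, -0.0, 5.6]
finger_gap: 33.8
grip_force: 60.2
```

Call:
servo_tool(
  plan=[
    [[0,0,0.032,0,0.03],[0,0,0.05,0,0.03],[0,0,0.05,0,0.03],[0.025,-0.0381,0,-3.6,0.03],[0.025,-0.0381,0,-3.6,0.03],[0.025,-0.0381,0,-3.6,0.03],[0.025,-0.0381,0,-3.6,0.03],[0.025,-0.0381,0,-3.6,0.03],[0.025,-0.0381,0,-3.6,0.03],[0.025,-0.0381,0,-3.6,0.03]],
  ],
)

```text
time: 20.8
tool_pos: [606.2, 111.0, 248.3]
tcp_rot: [-179.9, 0.1, 68.1]
ft_force: [1.2, 0.2, -2.5]
finger_gap: 33.3
grip_force: 60.7
```

Call:
servo_tool(
  plan=[
    [[0.025,-0.0381,0,-3.6,0.03],[0.025,-0.0381,0,-3.6,0.03],[0.025,-0.0381,0,-3.6,0.03],[0.0246,-0.0381,0,-3.6,0.03],[0,0,0,0,0.03],[0,0,0,0,0.03],[0,0,0,0,0.03],[0,0,0,0,0.03],[0,0,0,0,0.03],[0,0,0,0,0.03]],
  ],
)

```text
time: 21.8
tool_pos: [705.5, -38.7, 250.0]
tcp_rot: [180.0, -0.0, 54.0]
ft_force: [0.9, -0.5, -2.6]
finger_gap: 33.3
grip_force: 60.9
```

Call:
servo_tool(
  plan=[
    [[0,0,-0.035,0,0.03],[0,0,-0.035,0,0.03],[0,0,0,0,0.03],[0,0,0,0,0.03],[0,0,0,0,0.03],[0,0,0,0,0.03],[0,0,0,0,0.03],[0,0,0,0,0.03]],
  ],
)

```text
time: 22.6
tool_pos: [706.2, -39.6, 180.9]
tcp_rot: [179.9, -0.0, 53.9]
ft_force: [0.3, -0.4, -1.6]
finger_gap: 33.5
grip_force: 60.8
```

```bash
python3 - <<'E'
from m import *
s=snap('wrist','w5'); S=sense(); print(S['tool_pos'],S['tcp_rot'],S['finger_gap'],S['ft_force'])
a=cv2.imread('pics/w4.png'); b=s['frame']; cv2.imwrite('pics/cmp.png',np.hstack([a[120:300,150:410],b[120:300,150:410]]))
E
```

```text
[705.99175437 -39.61926175 180.47068882] [ 1.79943302e+02 -3.13824253e-02  5.38846690e+01] 33.82729237456013 [ 0.17050448  0.11942887 -2.98360686]
```

View pics/cmp.png

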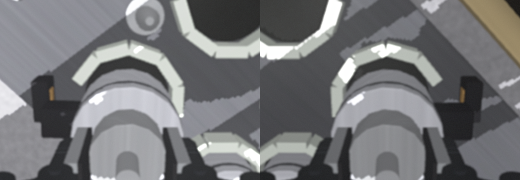

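Compared with B, C's nose is the mirror image at crop (458,120), next to its socket at (467,95). It is well aligned, so I'll lower it.

Call:
servo_tool(
  plan=[
    [[0,0,-0.02,0,0.03],[0,0,-0.004,0,0.03],[0,0,-0.004,0,0.03],[0,0,-0.004,0,0.03],[0,0,-0.004,0,0.03],[0,0,0,0,0.03],[0,0,0,0,0.03],[0,0,0,0,0.03],[0,0,0,0,0.03],[0,0,0,0,0.03]],
  ],
)

```text
time: 23.65
tool_pos: [705.8, -39.6, 143.9]
tcp_rot: [180.0, -0.0, 53.9]
ft_force: [0.9, 0.4, -2.8]
finger_gap: 33.8
grip_force: 60.9
```

Call:
servo_tool(
  plan=[
    [[0,0,-0.003,0,0.03],[0,0,-0.002,0,0.03],[0,0,-0.0012,0,0.03],[0,0,0,0,0.03],[0,0,0,0,0.03],[0,0,0,0,0.03],[0,0,0,0,0.03]],
  ],
)

```text
time: 24.35
tool_pos: [705.7, -39.6, 138.2]
tcp_rot: [180.0, -0.0, 53.9]
ft_force: [-3.3, 0.4, 4.6]
finger_gap: 33.7
grip_force: 61.6
```

Call:
servo_tool(
  plan=[
    [[0,0,0,0,0.085],[0,0,0,0,0.085],[0,0,0,0,0.085],[0,0,0,0,0.085],[0,0,0.03,0,0.085],[0,0,0.04,0,0.085],[0,0,0.02,8.5,0.085],[-0.0094,0.0325,0,8.5,0.085],[-0.0094,0.0325,0,8.5,0.085],[-0.0094,0.0325,0,8.5,0.085]],
  ],
)

```text
time: 25.35
tool_pos: [677.2, 58.6, 227.7]
tcp_rot: [180.0, -0.0, 88.2]
ft_force: [-0.1, -0.1, 0.7]
finger_gap: 84.7
grip_force: 0.0
```

Call:
servo_tool(
  plan=[
    [[-0.0094,0.0325,0,8.5,0.085],[-0.0094,0.0325,0,8.5,0.085],[-0.0094,0.0325,0,8.5,0.085],[-0.0094,0.0325,0,8.5,0.085],[-0.0094,0.0325,0,8.5,0.085],[-0.0094,0.0325,0,8.5,0.085],[-0.0094,0.0325,0,8.5,0.085],[0,0,0,0,0.085],[0,0,0,0,0.085],[0,0,0,0,0.085]],
  ],
)

```text
time: 26.35
tool_pos: [612.0, 284.7, 227.3]
tcp_rot: [-180.0, 0.0, 147.3]
ft_force: [0.4, 0.0, 0.4]
finger_gap: 84.9
grip_force: 0.0
```

Call:
servo_tool(
  plan=[
    [[0,0,0,0,0.085],[0,0,0,0,0.085],[0,0,0,0,0.085],[0,0,0,0,0.085],[0,0,0,0,0.085]],
  ],
)

```text
time: 26.85
tool_pos: [611.7, 285.2, 227.4]
tcp_rot: [-180.0, -0.0, 147.4]
ft_force: [-0.4, -0.4, 0.3]
finger_gap: 85.2
grip_force: 0.0
```

```bash
python3 - <<'E'
from m import *
s=snap('wrist'); S=sense(); tp=S['tool_pos']; print(tp,S['tcp_rot'])
e=enc(s,(552.6,322.7)); print(e); print('d',e[0][0]-tp[:2])
E
```

```text
[611.73657554 285.30500632 227.43850009] [ 1.79998297e+02 -2.51872166e-04  1.47368047e+02]
((array([552.92, 322.45]), 35, np.float64(0.6), np.float64(28.45)), (array([553.05, 322.32]), 35, np.float64(0.53), np.float64(17.91)), (np.float64(51.5), 262, 0.994))
d [-58.81657554  37.14499368]
```

Call:
servo_tool(
  plan=[
    [[-0.029,0.0185,0,-3,0.085],[-0.0297,0.0186,0,-2.9,0.085],[0,0,-0.035,0,0.085],[0,0,-0.035,0,0.085],[0,0,-0.0399,0,0.085],[0,0,0,0,0.085],[0,0,0,0,0.085],[0,0,0,0,0.085],[0,0,0,0,0.085],[0,0,0,0,0.085]],
  ],
)

```text
time: 27.9
tool_pos: [554.2, 323.1, 119.9]
tcp_rot: [179.8, 0.1, 141.5]
ft_force: [-0.5, 0.7, 0.1]
finger_gap: 84.7
grip_force: 0.0
```

Call:
servo_tool(
  plan=[
    [[0,0,0,0,0.03],[0,0,0,0,0.03],[0,0,0,0,0.03],[0,0,0,0,0.03],[0,0,0,0,0.03],[0,0,0,0,0.03],[0,0,0,0,0.03],[0,0,0,0,0.03]],
  ],
)

```text
time: 28.7
tool_pos: [553.1, 322.5, 117.9]
tcp_rot: [180.0, 0.0, 141.5]
ft_force: [-2.0, -1.6, 5.3]
finger_gap: 33.7
grip_force: 59.7
```

Call:
servo_tool(
  plan=[
    [[0,0,0.032,0,0.03],[0,0,0.05,0,0.03],[0,0,0.05,0,0.03],[0.0196,-0.0379,0,1,0.03],[0.0196,-0.0379,0,1.35,0.03],[0.0196,-0.0379,0,0,0.03],[0.0196,-0.0379,0,0,0.03],[0.0196,-0.0379,0,0,0.03],[0.0196,-0.0379,0,0,0.03],[0.0193,-0.0378,0,0,0.03]],
  ],
)

```text
time: 29.7
tool_pos: [690.1, 55.7, 248.3]
tcp_rot: [-180.0, -0.1, 143.8]
ft_force: [1.1, 0.0, -1.9]
finger_gap: 33.6
grip_force: 60.5
```

Call:
servo_tool(
  plan=[
    [[0,0,0,0,0.03],[0,0,0,0,0.03],[0,0,-0.035,0,0.03],[0,0,-0.035,0,0.03],[0,0,0,0,0.03],[0,0,0,0,0.03],[0,0,0,0,0.03],[0,0,0,0,0.03],[0,0,0,0,0.03],[0,0,0,0,0.03]],
  ],
)

```text
time: 30.7
tool_pos: [690.4, 57.4, 180.9]
tcp_rot: [179.9, 0.1, 143.8]
ft_force: [-0.2, 0.6, -2.5]
finger_gap: 33.3
grip_force: 60.5
```

```bash
python3 - <<'E'
from m import *
s=snap('wrist','w6'); S=sense(); print(S['tool_pos'],S['tcp_rot'],S['finger_gap'],S['ft_force'])
b=s['frame']; cv2.imwrite('pics/cmp2.png',cv2.resize(b[120:300,150:410],(0,0),fx=2,fy=2))
E
```

```text
[690.21125852  57.30486665 180.38900033] [1.79959081e+02 5.37998537e-02 1.43829207e+02] 33.43994908864264 [-0.61360842  0.1674233  -2.32511496]
```

View pics/cmp2.png

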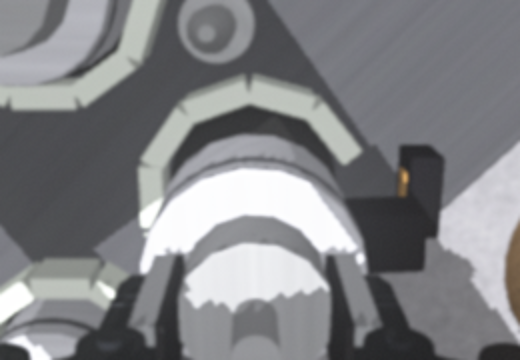

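Encoder D's nose is at (395,235) beside the socket at (422,190), so it is aligned with cup2's slot. I'll lower and release it.

Call:
servo_tool(
  plan=[
    [[0,0,-0.02,0,0.03],[0,0,-0.004,0,0.03],[0,0,-0.004,0,0.03],[0,0,-0.004,0,0.03],[0,0,-0.004,0,0.03],[0,0,0,0,0.03],[0,0,0,0,0.03],[0,0,0,0,0.03],[0,0,0,0,0.03],[0,0,0,0,0.03]],
  ],
)

```text
time: 31.75
tool_pos: [690.0, 57.3, 143.8]
tcp_rot: [180.0, 0.0, 143.8]
ft_force: [0.1, -0.8, -2.5]
finger_gap: 33.4
grip_force: 60.5
```

Call:
servo_tool(
  plan=[
    [[0,0,-0.003,0,0.03],[0,0,-0.002,0,0.03],[0,0,-0.0012,0,0.03],[0,0,0,0,0.03],[0,0,0,0,0.03],[0,0,0,0,0.03],[0,0,0,0,0.03]],
  ],
)

```text
time: 32.45
tool_pos: [690.0, 57.2, 138.0]
tcp_rot: [180.0, 0.0, 143.8]
ft_force: [-4.5, -0.3, 6.0]
finger_gap: 34.1
grip_force: 61.1
```

Call:
servo_tool(
  plan=[
    [[0,0,0,0,0.085],[0,0,0,0,0.085],[0,0,0,0,0.085],[0,0,0,0,0.085],[0,0,0.03,0,0.085],[0,0,0.05,0,0.03],[0.0023,-0.0387,0.05,2,0.03],[0.0023,-0.0387,0,2,0.03],[0.0023,-0.0387,0,2,0.03],[0.0023,-0.0387,0,2,0.03]],
  ],
)

```text
time: 33.45
tool_pos: [698.8, -90.6, 257.5]
tcp_rot: [180.0, 0.1, 152.0]
ft_force: [0.1, 0.7, -0.2]
finger_gap: 29.6
grip_force: 0.0
```

Call:
servo_tool(
  plan=[
    [[0.0023,-0.0387,0,2,0.03],[0.0023,-0.0387,0,2,0.03],[0,0,0,0,0.03],[0,0,0,0,0.03],[0,0,0,0,0.03],[0,0,0,0,0.03],[0,0,0,0,0.03],[0,0,0,0,0.03]],
  ],
)

```text
time: 34.25
tool_pos: [703.3, -165.8, 256.9]
tcp_rot: [180.0, 0.0, 155.9]
ft_force: [0.3, -0.4, 0.3]
finger_gap: 30.0
grip_force: 0.0
```

```bash
python3 - <<'E'
from m import *
s=snap('wrist','w7'); S=sense(); print(S['tool_pos'],S['tcp_rot'],S['finger_gap'],S['ft_force'])
t=snap('top','t7')
E
```

```text
[ 703.31212089 -165.99093203  256.97200485] [1.79997925e+02 9.04591337e-03 1.55887603e+02] 29.940750193017653 [-0.33993433  0.04155424 -0.12440034]
```

View pics/w7.png

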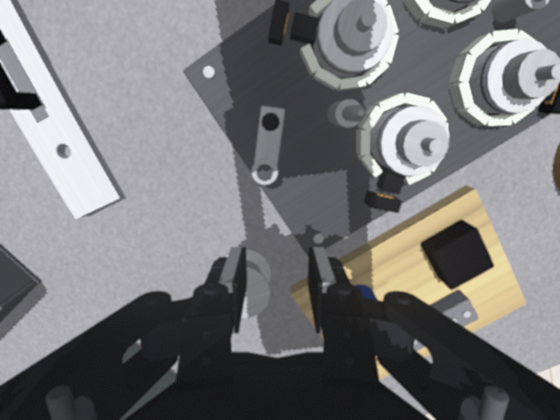

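The right latch's thumb-pin top is at (270,121) and its post at (264,174). The encoders in view sit with their noses in the slots, and the bar with one hole shows at (63,150).

```bash
cat >> m.py <<'E'
def latch(s,px,post,zt=115.5,half=18):
    """thumb pin top: dark blob centroid near pixel px; world point and angle from post"""
    u0,v0=px; g=cv2.cvtColor(s['frame'],cv2.COLOR_BGR2GRAY)[v0-half:v0+half,u0-half:u0+half]
    _,b=cv2.threshold(g,0,1,cv2.THRESH_BINARY_INV+cv2.THRESH_OTSU); n,l,st,ce=cv2.connectedComponentsWithStats(b)
    i=l[half,half]; p=ce[i]+[u0-half,v0-half]; w=onz(s,[p],zt)[0]; d=w[:2]-post
    return p.round(1),st[i,4],w.round(1),np.hypot(*d).round(1),np.degrees(np.arctan2(d[1],d[0])).round(1)
E
python3 - <<'E'
from m import *
s=snap('wrist'); t=snap('top')
post=np.array([673.8,-162.2]); print(latch(s,(270,121),post)); print('post seen',onz(s,[(264,172)],84).round(1))
print('top exp pins',proj(t,[[639,-146.7,115.5],[594.4,138.9,115.5]]).round(1))
print('pin_r tip', onz(s,[(357,112)],100).round(1), 'expected',648.45+85*.1538,.8-85*.988)
E
```

```text
(array([270.6, 121.4]), np.int32(257), array([ 641.7, -142.2,  115.5]), np.float64(37.8), np.float64(148.1))
post seen [[ 674.1 -163.2   84. ]]
top exp pins [[363.3 170.6]
 [229.4 189.1]]
pin_r tip [[660.1 -86.  100. ]] expected 661.523 -83.18
```

Call:
servo_tool(
  plan=[
    [[-0.031,0.012,0,0,0.04],[-0.0306,0.0118,0,0,0.04],[0,0,0,0,0.04],[0,0,-0.04,0,0.04],[0,0,-0.036,0,0.04],[0,0,-0.01,0,0.04],[0,0,-0.01,0,0.04],[0,0,0,0,0.04],[0,0,0,0,0.04],[0,0,0,0,0.04]],
  ],
  force=20,
)

```text
time: 35.45
tool_pos: [642.8, -143.3, 163.0]
tcp_rot: [180.0, 0.2, 155.8]
ft_force: [-0.2, -0.7, 0.4]
finger_gap: 39.9
grip_force: 0.0
```

Call:
servo_tool(
  plan=[
    [[0,0,0,0,0.005],[0,0,0,0,0.005],[0,0,0,0,0.005],[0,0,0,0,0.005],[0,0,0,0,0.005],[0,0,0,0,0.005]],
  ],
)

```text
time: 36.05
tool_pos: [642.0, -143.1, 161.8]
tcp_rot: [180.0, 0.1, 155.8]
ft_force: [-0.6, 0.0, 6.0]
finger_gap: 11.1
grip_force: 21.6
```

Call:
servo_tool(
  plan=[
    [[-0.0029,-0.0058,0,2,0.005],[-0.002,-0.0063,0,3,0.005],[-0.0007,-0.0059,0,3,0.005],[0.0001,-0.006,0,2,0.005],[0.0002,-0.0014,0,0,0.005],[0,0,0,0,0.005],[0,0,0,0,0.005],[0,0,0,0,0.005],[0,0,0,0,0.005],[0,0,0,0,0.005]],
  ],
)

```text
time: 37.05
tool_pos: [636.7, -168.0, 161.4]
tcp_rot: [180.0, 0.0, 165.8]
ft_force: [0.2, 1.6, 5.1]
finger_gap: 11.3
grip_force: 21.9
```

Call:
servo_tool(
  plan=[
    [[0,0,0,0,0.04],[0,0,0,0,0.04],[0,0,0,0,0.04],[0,0,0.048,0,0.04],[0,0,0.048,0,0.04],[-0.0064,0.0187,0,-8.55,0.04],[-0.0064,0.0187,0,-8.55,0.04],[-0.0064,0.0187,0,-8.55,0.04],[-0.0064,0.0187,0,-8.55,0.04],[-0.0064,0.0187,0,-8.55,0.04]],
  ],
)

```text
time: 38.05
tool_pos: [603.8, -74.3, 256.5]
tcp_rot: [-180.0, -0.0, 122.7]
ft_force: [0.3, -0.7, 0.2]
finger_gap: 40.0
grip_force: 0.0
```

Call:
servo_tool(
  plan=[
    [[-0.0064,0.0187,0,-8.55,0.04],[-0.0064,0.0187,0,-8.55,0.04],[-0.0064,0.0187,0,-8.55,0.04],[-0.0064,0.0187,0,-8.55,0.04],[-0.0064,0.0187,0,-8.55,0.04],[-0.0064,0.0187,0,-8.55,0.04],[-0.0064,0.0187,0,-8.55,0.04],[-0.0064,0.0187,0,-8.55,0.04],[-0.0064,0.0187,0,-8.55,0.04],[0,0,0,0,0.04]],
  ],
)

```text
time: 39.05
tool_pos: [545.9, 95.2, 256.6]
tcp_rot: [-179.9, 0.0, 46.0]
ft_force: [0.5, -1.0, -0.4]
finger_gap: 39.9
grip_force: 0.0
```

Call:
servo_tool(
  plan=[
    [[0,0,0,0,0.04],[0,0,0,0,0.04],[0,0,0,0,0.04],[0,0,0,0,0.04],[0,0,0,0,0.04],[0,0,0,0,0.04]],
  ],
)

```text
time: 39.65
tool_pos: [546.8, 93.2, 256.8]
tcp_rot: [-180.0, 0.0, 46.1]
ft_force: [-0.1, -0.1, -0.1]
finger_gap: 40.2
grip_force: 0.0
```

```bash
python3 - <<'E'
from m import *
s=snap('wrist','w8'); S=sense(); print(S['tool_pos'],S['tcp_rot'],S['finger_gap'],S['ft_force'])
post=np.array([623.1,163.8]); P=proj(s,[[594.4,138.9,115.5],[623.1,163.8,84]]); print(P.round(1))
g=cv2.cvtColor(s['frame'],cv2.COLOR_BGR2GRAY); u,v=P[0].astype(int); 
w=g[v-40:v+40,u-40:u+40]; n,l,st,ce=cv2.connectedComponentsWithStats((w<45).astype(np.uint8))
for i in range(1,n):
    if st[i,4]>60: p=(ce[i]+[u-40,v-40]).astype(int); print(st[i,4],latch(s,tuple(p),post))
t=snap('top'); pr=proj(t,[[636.5,-168,115.5]])[0]; print(pr); print(latch(t,tuple(pr.astype(int)),np.array([673.8,-162.2]),half=8))
E
```

```text
[546.73861987  93.29355412 256.80951963] [-1.79998589e+02  1.30541701e-04  4.61351575e+01] 40.040132222557496 [ 0.63400627 -0.49562791 -0.18232284]
[[281.4 122.6]
 [285.9  66.9]]
[373.21473894 171.9047572 ]
(array([371.1, 173. ]), np.int32(40), array([ 633.9, -163.4,  115.5]), np.float64(39.9), np.float64(-178.3))
```

```bash
python3 - <<'E'
from m import *
s=snap('wrist'); g=cv2.cvtColor(s['frame'],cv2.COLOR_BGR2GRAY); print(g[100:150:3,240:340:4])
cv2.imwrite('pics/c8.png',cv2.resize(s['frame'][20:180,180:380],(0,0),fx=3,fy=3))
E
```

```text
[[158 117 117 118 119 118 115 230 233 232 231 233 235  99  69  72  78 114
   87  67  68  66  67  64  64]
 [116 120 119 117 118 118 126 231 233 231 231 234 234  75  70  70  79 104
   69  68  67  67  66  67  65]
 [117 119 119 118 116 116 150 231 232 230 216 182 182  67  70  72  89 101
   67  66  66  66  65  66  65]
 [116 118 118 119 118 117 184 234 233 153 141 141 126  69  69  93 100  69
   68  66  66  66  66  64  66]
 [117 117 118 119 120 116 213 231 172 107 140 142 105  71  69  98  68  69
   68  67  68  67  66  66  65]
 [118 117 117 118 117 117 226  90  59  59 105 142  86  71  69  68  67  66
   67  68  68  67  65  66  67]
 [118 117 116 117 116 115 197  62  62  58  61 141  74  69  69  68  67  66
   67  66  67  68  65  66  63]
 [119 117 117 115 116 130 183  64  63  60  56 151 109  86  70  68  70  65
   67  65  66  66  66  65  66]
 [117 119 117 114 116 155 200  61  63  59  65 213 115  90  68  69  68  68
   65  65  66  67  67  66  66]
 [117 118 119 115 115 190 233  83  60  58 154 184 108  70  69  65  67  66
   66  65  68  67  66  67  66]
 [122 117 117 119 115 196 235 228 148 178 235 131  73  69  69  69  66  68
   67  68  65  66  66  67  66]
 [118 121 114 116 119 115 130 176 217 234 209  76  68  69  68  67  67  67
   68  66  68  65  67  67  66]
 [115 118 120 117 117 119 114 112 110 103 103  71  68  68  67  68  68  68
   65  66  65  67  66  67  65]
 [115 116 119 120 115 116 117 115 111  67  68  67  68  68  68  67  68  67
   67  66  68  68  66  66  67]
 [118 114 115 117 119 114 114 116 112  68  69  68  67  68  68  67  68  68
   67  66  67  68  67  66  65]
 [120 117 115 114 117 119 114 114 107  68  66  67  67  68  69  69  65  68
   66  68  67  67  68  67  66]
 [118 119 117 114 115 116 119 114  83  68  68  67  69  68  67  68  67  66
   68  68  69  68  67  69  66]]
```

View pics/c8.png

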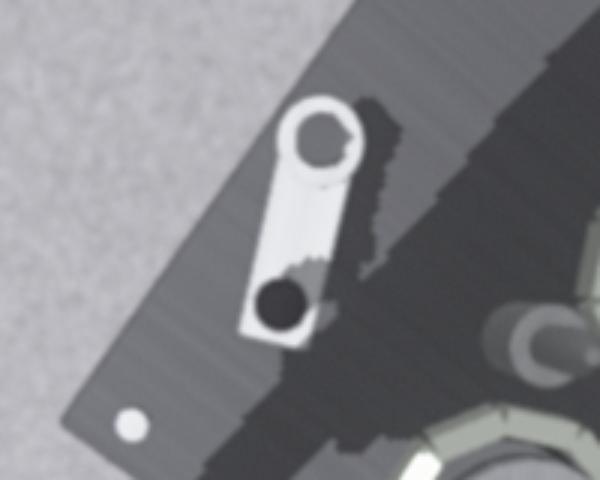

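The left latch's thumb pin is at crop (280,304), which is pixel (273,121). Its post is at pixel (287,67), where predicted.

```bash
python3 - <<'E'
from m import *
s=snap('wrist'); print(latch(s,(273,121),np.array([623.1,163.8]),half=14),sense()['tool_pos'])
E
```

```text
(array([276.7, 119.7]), np.int32(399), array([593.4, 142.5, 115.5]), np.float64(36.5), np.float64(-144.3)) [546.70398828  93.4015814  256.83280437]
```

Call:
servo_tool(
  plan=[
    [[0.022,0.025,0,0,0.04],[0.0223,0.0248,0,0,0.04],[0,0,0,0,0.04],[0,0,-0.04,0,0.04],[0,0,-0.036,0,0.04],[0,0,-0.01,0,0.04],[0,0,-0.01,0,0.04],[0,0,0,0,0.04],[0,0,0,0,0.04],[0,0,0,0,0.04]],
  ],
)

```text
time: 40.85
tool_pos: [592.2, 143.4, 163.0]
tcp_rot: [179.9, -0.1, 46.1]
ft_force: [-0.3, -0.7, -0.1]
finger_gap: 39.5
grip_force: 0.0
```

Call:
servo_tool(
  plan=[
    [[0,0,0,0,0.005],[0,0,0,0,0.005],[0,0,0,0,0.005],[0,0,0,0,0.005],[0,0,0,0,0.005],[0,0,0,0,0.005]],
  ],
)

```text
time: 41.45
tool_pos: [591.4, 143.3, 161.8]
tcp_rot: [180.0, -0.1, 46.1]
ft_force: [-1.5, -1.5, 6.5]
finger_gap: 11.1
grip_force: 21.6
```

Call:
servo_tool(
  plan=[
    [[-0.0024,0.0045,0,-2,0.005],[-0.0019,0.005,0,-3,0.005],[-0.0012,0.0048,0,-3,0.005],[0,0,0,0,0.005],[0,0,0,0,0.005],[0,0,0,0,0.005],[0,0,0,0,0.005],[0,0,0,0,0.005]],
  ],
)

```text
time: 42.25
tool_pos: [586.2, 157.3, 161.7]
tcp_rot: [179.9, -0.1, 38.2]
ft_force: [0.9, -2.4, 5.9]
finger_gap: 11.3
grip_force: 21.8
```

Call:
servo_tool(
  plan=[
    [[0,0,0,0,0.04],[0,0,0,0,0.04],[0,0,0,0,0.04],[0,0,0.048,0,0.04],[0,0,0.048,0,0.085],[0,-0.04,0.04,-3,0.085],[0,-0.04,0,-3,0.085],[0,-0.04,0,-3,0.085],[0,-0.04,0,-3,0.085],[0,-0.04,0,-3,0.085]],
  ],
)

```text
time: 43.25
tool_pos: [585.1, -39.1, 292.0]
tcp_rot: [-180.0, 0.0, 23.1]
ft_force: [0.0, -0.1, -0.1]
finger_gap: 84.8
grip_force: 0.0
```

```bash
cat >> m.py <<'E'
def bar(t,z=12,lo=135,amin=2000):
    h=cv2.cvtColor(cv2.GaussianBlur(t['frame'],(3,3),0),cv2.COLOR_BGR2HSV); b=((h[...,2]>lo)&(h[...,1]<40)).astype(np.uint8)
    c,_=cv2.findContours(b,cv2.RETR_EXTERNAL,cv2.CHAIN_APPROX_NONE)
    for x in c:
        if len(x)<60: continue
        P=onz(t,x.reshape(-1,2),z)[:,:2]; (ce,wh,an)=cv2.minAreaRect(P.astype(np.float32))
        if min(wh)<120 and max(wh)>120 and min(wh)>30: print(np.round(ce,1),np.round(wh,1),round(an,1))
E
python3 - <<'E'
from m import *
t=snap('top','t9')
print('holes t0',onz(t,[(441.5,205.5),(442,278.5)],12).round(1))
for lo in (125,135,150): print(lo); bar(t,lo=lo)
p=proj(t,[[585.5,157.5,115.5]])[0]; print(p, latch(t,tuple(p.astype(int)),np.array([623.1,163.8]),half=8)); print(sense()['tool_pos'],sense()['tcp_rot'])
E
```

```text
holes t0 [[ 581.3 -345.7   12. ]
 [ 411.5 -343.8   12. ]]
125
[361.1 -22.7] [196.1  60.1] 81.5
[ 496.2 -344.1] [ 59.  303.1] 89.0
[ 553.6 -190.7] [ 52.3 543.6] 76.5
[766.2 -85.3] [185.9 110.7] 81.3
[582.6  95.6] [ 44.2 519.8] 81.1
[1084.6 -144.4] [ 36.5 756.7] 1.1
135
[ 496.6 -344.3] [ 56.2 300.5] 89.7
[763.5 -84.5] [181.9  56.9] 80.1
[1085.8 -143. ] [ 33.8 748.9] 1.1
150
[ 496.5 -344.2] [ 51.4 296. ] 89.6
[220.6297211  193.07000583] (array([220.5, 193.6]), np.int32(40), array([584.4, 157.7, 115.5]), np.float64(39.2), np.float64(-171.0))
[584.99767292 -44.87927852 291.86289178] [1.79834278e+02 1.06401424e-01 2.26688496e+01]
```

Call:
servo_tool(
  plan=[
    [[-0.0198,-0.0374,-0.005,-2.8,0.085],[-0.0198,-0.0374,-0.005,-2.8,0.085],[-0.0198,-0.0374,-0.005,-2.8,0.085],[-0.0198,-0.0374,-0.005,-2.8,0.085],[-0.0198,-0.0374,-0.005,-2.8,0.085],[-0.0198,-0.0374,-0.005,-2.8,0.085],[-0.0198,-0.0374,-0.005,-2.8,0.085],[-0.0198,-0.0374,-0.005,-3,0.085],[0,0,0,0,0.085],[0,0,0,0,0.085]],
  ],
)

```text
time: 44.3
tool_pos: [426.6, -337.3, 251.7]
tcp_rot: [-179.9, 0.0, 0.5]
ft_force: [0.3, 1.2, -0.4]
finger_gap: 84.8
grip_force: 0.0
```

Call:
servo_tool(
  plan=[
    [[0,0,0,0,0.085],[0,0,0,0,0.085],[0,0,0,0,0.085],[0,0,0,0,0.085],[0,0,0,0,0.085]],
  ],
)

```text
time: 44.8
tool_pos: [427.4, -336.6, 252.3]
tcp_rot: [180.0, -0.0, 0.6]
ft_force: [0.3, -0.4, -0.4]
finger_gap: 85.1
grip_force: 0.0
```

```bash
python3 - <<'E'
from m import *
s=snap('wrist','w10'); S=sense(); print(S['tool_pos'],S['tcp_rot'])
print(proj(s,[[496.5,-344.4,59],[581.5,-345,12],[411.5,-344,12]]).round(1))
a=s['frame'][:330,150:420]; cv2.imwrite('pics/c10.png',cv2.resize(a,(0,0),fx=1.8,fy=1.8))
E
```

```text
[ 427.34436633 -336.70048777  252.26936492] [ 1.79994405e+02 -6.35812218e-03  5.75461297e-01]
[[288.5 116.8]
 [289.1  17.1]
 [284.9 204.1]]
```

View pics/c10.png

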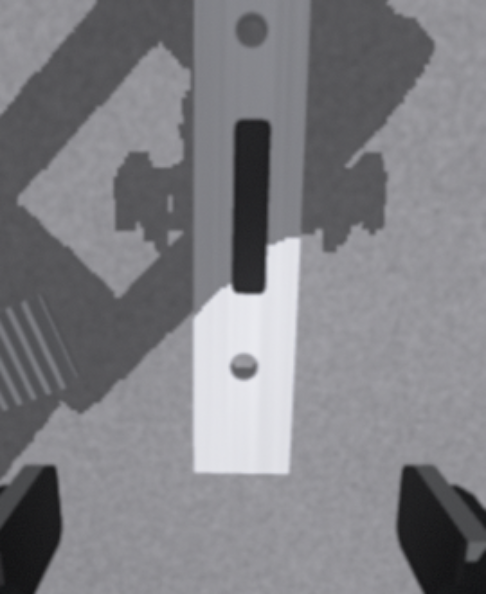

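The crop shows the bar holes at pixels (289.4,16.7) and (285.6,203.9). The black handle runs from row 67 to 162 and is centred at (289,115). The heatsink's fins are to the left, clear of the fingers.

```bash
python3 - <<'E'
from m import *
s=snap('wrist'); t=snap('scene'); S=sense(); tp=S['tool_pos']
h=onz(s,[(289.4,16.7),(285.6,203.9)],12); print(h.round(1),np.linalg.norm(h[0]-h[1]),'mid',h.mean(0).round(2))
g=cv2.cvtColor(s['frame'],cv2.COLOR_BGR2GRAY)[40:200,240:340]; n,l,st,ce=cv2.connectedComponentsWithStats((g<55).astype(np.uint8)); i=1+np.argmax(st[1:,4])
v,u=np.nonzero(l==i); (c,wh,an)=cv2.minAreaRect(np.c_[u+240,v+40].astype(np.float32)); print('handle px',c,wh,an,onz(s,[c],59).round(1))
b=cv2.boxPoints((c,wh,an)); print('size at 59',np.linalg.norm(np.diff(onz(s,b,59),axis=0),axis=1).round(1))
d=h[0]-h[1]; print('bar dir',np.degrees(np.arctan2(d[1],d[0])),tp,S['tcp_rot'])
g=t['frame']; hv=cv2.cvtColor(g,cv2.COLOR_BGR2GRAY)[145:180,185:225]; vv,uu=np.nonzero(hv<45); q=(uu.min()+uu.max())/2+185,(vv.min()+vv.max())/2+145; print(q,tri(s,c,t,q))
E
```

```text
[[ 581.7 -345.4   12. ]
 [ 411.6 -344.9   12. ]] 170.0804647401853 mid [ 496.68 -345.13   12.  ]
handle px (288.68084716796875, 113.99114227294922) (17.854223251342773, 94.35249328613281) 1.5911402702331543 [[ 498.6 -344.6   59. ]]
size at 59 [72.6 13.7 72.6]
bar dir -0.18519655150068523 [ 427.16208959 -336.88387108  252.17649724] [-1.79999305e+02  7.17044464e-04  5.49557845e-01]
(np.float64(203.0), np.float64(164.5)) (array([ 499.14858456, -346.18889058,   21.07149682]), np.float64(0.932066554213784))
```

Call:
servo_tool(
  plan=[
    [[0.035,-0.004,0,-0.75,0.06],[0.0345,-0.0042,0,0,0.06],[0,0,-0.05,0,0.06],[0,0,-0.05,0,0.06],[0,0,-0.03,0,0.06],[0,0,-0.019,0,0.06],[0,0,0,0,0.06],[0,0,0,0,0.06],[0,0,0,0,0.06],[0,0,0,0,0.06]],
  ],
  force=100,
)

```text
time: 45.95
tool_pos: [497.6, -346.1, 105.4]
tcp_rot: [179.9, -0.2, -0.2]
ft_force: [-0.8, -0.2, 0.1]
finger_gap: 60.1
grip_force: 0.0
```

Call:
servo_tool(
  plan=[
    [[0,0,0,0,0.06],[0,0,0,0,0.06],[0,0,0,0,0.01],[0,0,0,0,0.01],[0,0,0,0,0.01],[0,0,0,0,0.01],[0,0,0,0,0.01],[0,0,0,0,0.01],[0,0,0,0,0.01],[0,0,0,0,0.01]],
  ],
)

```text
time: 46.95
tool_pos: [496.6, -345.3, 103.3]
tcp_rot: [180.0, -0.0, -0.2]
ft_force: [-0.6, -1.8, 2.4]
finger_gap: 14.5
grip_force: 98.4
```

Call:
servo_tool(
  plan=[
    [[0,0,0.02,0,0.01],[0,0,0.045,0,0.01],[0,0,0.045,0,0.01],[0,0,0.045,0,0.01],[0.0127,0.0288,0,8.25,0.01],[0.0127,0.0288,0,8.25,0.01],[0.0127,0.0288,0,8.25,0.01],[0.0127,0.0288,0,8.25,0.01],[0.0127,0.0288,0,8.25,0.01],[0.0127,0.0288,0,8.25,0.01]],
  ],
)

```text
time: 47.95
tool_pos: [572.4, -170.7, 256.5]
tcp_rot: [-179.8, 0.0, 49.6]
ft_force: [0.6, -0.2, -5.5]
finger_gap: 14.1
grip_force: 98.5
```

Call:
servo_tool(
  plan=[
    [[0.0126,0.0288,0,8.25,0.01],[0.0126,0.0288,0,8.25,0.01],[0.0126,0.0288,0,8.25,0.01],[0.0126,0.0288,0,8.25,0.01],[0.0126,0.0288,0,8.25,0.01],[0.0126,0.0293,0,8.3,0.01],[0,0,0,0,0.01],[0,0,0,0,0.01],[0,0,0,0,0.01],[0,0,0,0,0.01]],
  ],
)

```text
time: 48.95
tool_pos: [648.0, -0.0, 257.7]
tcp_rot: [-179.9, -0.0, 98.7]
ft_force: [-0.9, 1.0, -5.7]
finger_gap: 14.5
grip_force: 98.8
```

Call:
servo_tool(
  plan=[
    [[0,0,0,0,0.01],[0,0,0,0,0.01],[0,0,0,0,0.01],[0,0,0,0,0.01],[0,0,0,0,0.01]],
  ],
)

```text
time: 49.45
tool_pos: [648.4, 0.8, 258.3]
tcp_rot: [180.0, 0.0, 98.8]
ft_force: [-0.6, 0.5, -4.1]
finger_gap: 14.6
grip_force: 98.8
```

```bash
python3 - <<'E'
from m import *
s=snap('wrist','w11'); S=sense(); print(S['tool_pos'],S['tcp_rot'],S['finger_gap'],S['ft_force'],S['grip_force'])
t=snap('top','t11'); z=S['tool_pos'][2]-103+12
print(proj(t,[[648.45-.1538*85,.8+.988*85,z],[648.45+.1538*85,.8-.988*85,z]]).round(1),proj(s,[[648.45-.1538*85,.8+.988*85,z],[648.45+.1538*85,.8-.988*85,z],[648.45,.8,z]]).round(1))
m=np.hstack([cv2.resize(t['frame'][90:260,190:400],(420,340)),s['frame'][:340,140:420]]); cv2.imwrite('pics/c11.png',m)
E
```

```text
[648.39736001   0.87078679 258.22321054] [1.79996105e+02 2.31606893e-03 9.88343048e+01] 14.561806493583024 [ 0.0566238  -0.55188362 -5.18233603] 98.80991578102112
[[253.4 165.3]
 [335.9 154. ]] [[276.1  83.7]
 [276.5 374.8]
 [276.3 249.8]]
```

View pics/c11.png

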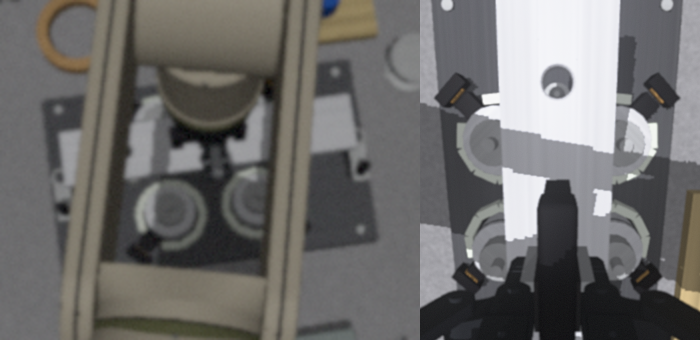

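The wrist view shows the bar over the jig, with its hole at crop (557,81) (predicted at 556,84). The guide pin's tip is visible through the hole, and the top view shows both latches clear. I'll lower the bar.

Call:
servo_tool(
  plan=[
    [[0,0,-0.03,0,0.01],[0,0,-0.02,0,0.01],[0,0,-0.005,0,0.01],[0,0,-0.005,0,0.01],[0,0,-0.005,0,0.01],[0,0,-0.003,0,0.01],[0,0,0,0,0.01],[0,0,0,0,0.01],[0,0,0,0,0.01],[0,0,0,0,0.01]],
  ],
)

```text
time: 50.55
tool_pos: [648.6, 0.9, 190.6]
tcp_rot: [180.0, 0.0, 98.8]
ft_force: [0.5, 0.8, -4.9]
finger_gap: 14.3
grip_force: 98.6
```

Call:
servo_tool(
  plan=[
    [[0,0,-0.004,0,0.01],[0,0,-0.004,0,0.01],[0,0,-0.004,0,0.01],[0,0,0,0,0.01],[0,0,0,0,0.01],[0,0,0,0,0.01],[0,0,0,0,0.01]],
  ],
)

```text
time: 51.25
tool_pos: [648.6, 0.9, 178.5]
tcp_rot: [180.0, 0.0, 98.8]
ft_force: [0.2, -0.3, -5.4]
finger_gap: 14.7
grip_force: 98.8
```

Call:
servo_tool(
  plan=[
    [[0,0,-0.004,0,0.01],[0,0,-0.004,0,0.01],[0,0,-0.003,0,0.01],[0,0,-0.002,0,0.01],[0,0,-0.0013,0,0.01],[0,0,0,0,0.01],[0,0,0,0,0.01],[0,0,0,0,0.01],[0,0,0,0,0.01]],
  ],
)

```text
time: 52.15
tool_pos: [648.5, 0.9, 164.3]
tcp_rot: [180.0, 0.0, 98.8]
ft_force: [-3.3, -0.2, 2.2]
finger_gap: 14.3
grip_force: 99.8
```

Call:
servo_tool(
  plan=[
    [[0,0,0,0,0.05],[0,0,0,0,0.05],[0,0,0,0,0.05],[0,0,0,0,0.05],[0,0,0.03,0,0.05],[0,0,0.05,0,0.05],[-0.0089,0.0224,0.01,-7.7,0.05],[-0.0089,0.0224,0,-7.7,0.04],[-0.0089,0.0224,0,-7.7,0.04],[-0.0089,0.0224,0,-7.7,0.04]],
  ],
)

```text
time: 53.15
tool_pos: [612.6, 91.2, 254.3]
tcp_rot: [180.0, -0.0, 67.7]
ft_force: [-0.4, 0.4, -0.5]
finger_gap: 39.9
grip_force: 0.0
```

Call:
servo_tool(
  plan=[
    [[-0.0089,0.0224,0,-7.7,0.04],[-0.009,0.0223,0,-7.7,0.04],[-0.009,0.0222,0,-7.65,0.04],[0,0,0,0,0.04],[0,0,0,0,0.04],[0,0,0,0,0.04],[0,0,0,0,0.04],[0,0,0,0,0.04]],
  ],
)

```text
time: 53.95
tool_pos: [586.2, 156.6, 253.9]
tcp_rot: [180.0, 0.0, 45.0]
ft_force: [-0.9, 0.2, -0.6]
finger_gap: 39.6
grip_force: 0.0
```

```bash
python3 - <<'E'
from m import *
s=snap('wrist','w12'); S=sense(); print(S['tool_pos'],S['tcp_rot'])
t=snap('scene','s12'); cv2.imwrite('pics/c12.png',np.hstack([cv2.resize(t['frame'][160:320,130:340],(420,320)),s['frame'][:320,150:420]]))
E
```

```text
[586.13707508 156.75310157 253.83239272] [1.79999615e+02 3.28146243e-03 4.49610412e+01]
```

View pics/c12.png

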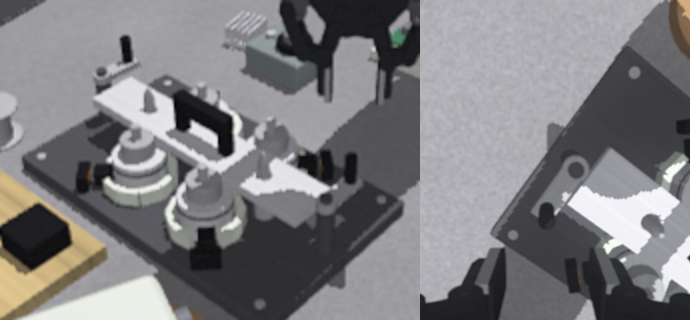

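The scene view shows the bar flat on both pins between the bosses, with both latches open. The wrist view shows the left thumb pin at crop (547,213). That makes 16 pictures viewed, two over the limit of 14, so I'll view no more and work from measurements alone.

Call:
servo_tool(
  plan=[
    [[0,0,-0.04,0,0.04],[0,0,-0.033,0,0.04],[0,0,-0.01,0,0.04],[0,0,-0.01,0,0.04],[0,0,0,0,0.04],[0,0,0,0,0.04],[0,0,0,0,0.005],[0,0,0,0,0.005],[0,0,0,0,0.005],[0,0,0,0,0.005]],
  ],
  force=25,
)

```text
time: 55.05
tool_pos: [586.6, 157.6, 162.4]
tcp_rot: [179.9, -0.1, 45.0]
ft_force: [-2.1, 0.3, 6.1]
finger_gap: 10.8
grip_force: 25.1
```

Call:
servo_tool(
  plan=[
    [[0,0,0,0,0.005],[0,0,0,0,0.005],[0,0,0,0,0.005]],
  ],
)

```text
time: 55.35
tool_pos: [586.6, 157.6, 162.4]
tcp_rot: [179.9, -0.1, 45.0]
ft_force: [-1.8, -0.4, 7.6]
finger_gap: 10.7
grip_force: 25.1
```

Call:
servo_tool(
  plan=[
    [[0.0014,-0.0063,0,0,0.005],[0.0027,-0.006,0,0,0.005],[0.0037,-0.0055,0,2,0.005],[0.0046,-0.0048,0,3,0.005],[0.0053,-0.0039,0,3,0.005],[0.006,-0.0029,0,3,0.005],[0.0063,-0.0018,0,3,0.005],[0.0066,-0.0007,0,3,0.005],[0.0055,0.0004,0,3,0.005],[0,0,0,0,0.005]],
  ],
)

```text
time: 56.35
tool_pos: [628.1, 126.1, 161.6]
tcp_rot: [-180.0, 0.0, 65.1]
ft_force: [-4.4, 0.9, 5.6]
finger_gap: 11.1
grip_force: 25.8
```

Call:
servo_tool(
  plan=[
    [[0,0,0,0,0.005],[0,0,0,0,0.005],[0,0,0,0,0.005],[0,0,0,0,0.005],[0,0,0,0,0.005]],
  ],
)

```text
time: 56.85
tool_pos: [628.0, 126.1, 161.6]
tcp_rot: [180.0, -0.0, 65.0]
ft_force: [-3.4, 1.1, 5.4]
finger_gap: 10.7
grip_force: 25.8
```

Call:
servo_tool(
  plan=[
    [[0,0,0,0,0.026],[0,0,0,0,0.026],[0,0,0,0,0.026],[0,0,0.03,0,0.026],[0,0,0.05,0,0.026],[0,0,0.013,7.9,0.04],[0.0011,-0.0367,0,7.9,0.04],[0.0011,-0.0367,0,7.9,0.04],[0.0011,-0.0368,0,7.9,0.04],[0.0011,-0.0368,0,7.9,0.04]],
  ],
)

```text
time: 57.85
tool_pos: [632.3, -22.4, 253.8]
tcp_rot: [180.0, 0.0, 104.8]
ft_force: [-0.6, -0.0, 0.2]
finger_gap: 40.2
grip_force: 0.0
```

Call:
servo_tool(
  plan=[
    [[0.0011,-0.0368,0,7.9,0.04],[0.0011,-0.0368,0,7.9,0.04],[0.0011,-0.0368,0,7.9,0.04],[0.001,-0.0367,0,7.9,0.04],[0,0,0,7.9,0.04],[0,0,0,0,0.04],[0,0,0,0,0.04],[0,0,0,0,0.04],[0,0,0,0,0.04],[0,0,0,0,0.04]],
  ],
)

```text
time: 58.85
tool_pos: [636.8, -167.5, 254.0]
tcp_rot: [180.0, 0.0, 144.0]
ft_force: [0.1, 0.0, -0.5]
finger_gap: 40.1
grip_force: 0.0
```

```bash
python3 - <<'E'
from m import *
s=snap('wrist'); S=sense(); print(S['tool_pos'],S['tcp_rot'])
P=[[636.5,-168,115.5],[628.2,126.2,115.5],[642,-155,115.5]]
print(proj(s,P[:1]))
t=snap('top'); g=cv2.cvtColor(t['frame'],cv2.COLOR_BGR2GRAY)
for p in P[:2]: 
    u,v=proj(t,[p])[0].round().astype(int); print(u,v); print(g[v-6:v+7,u-7:u+8])
E
```

```text
[ 636.79584114 -167.63153833  253.98359824] [1.79997580e+02 7.62396188e-03 1.43982994e+02]
[[275.03369108 221.165314  ]]
373 172
[[131 132 132 131 132 131 121  98  71  71  67  62  63  54  49]
 [131 132 131 132 129 128 123  98  73  64  67  64  67  64  60]
 [132 132 131 128 124 125 121  96  76  67  69  66  63  65  65]
 [131 130 131 124 110 105 104  88  70  63  71  68  63  66  64]
 [132 131 129 115  93  74  72  65  61  63  65  62  68  68  66]
 [132 131 126 110  74  48  37  46  49  58  65  66  69  64  68]
 [132 132 118  91  58  26  28  25  38  51  66  62  65  65  67]
 [130 128 111  78  45  28  27  28  40  52  65  64  65  64  65]
 [132 123 105  64  30  22  28  48  52  57  64  67  69  65  67]
 [127 120  92  54  20  27  54  70  76  69  69  63  66  65  72]
 [128 117  90  59  46  61  85 102 100  81  71  65  66  69  72]
 [128 121 110  92  88  96 112 126 110  89  68  68  70  68  72]
 [125 119 121 121 120 121 126 127 111  82  69  66  66  69  75]]
236 174
[[166 165 166 165 165 164 163 165 165 163 162 166 165 165 163]
 [165 165 164 166 164 164 164 161 157 156 156 159 163 162 164]
 [164 163 163 164 160 155 154 149 142 131 135 146 158 163 164]
 [163 161 162 160 151 136 127 123 113 107 114 131 150 162 166]
 [162 160 157 149 131 101  81  78  82  82  98 121 142 158 161]
 [160 155 148 136 107  68  46  41  53  67  92 115 131 149 158]
 [151 148 138 125  94  59  31  27  27  50  87 112 120 130 150]
 [146 143 140 130 103  61  35  27  22  42  80 109 113 132 152]
 [142 142 140 134 111  81  50  28  18  39  76 110 126 143 157]
 [140 142 139 137 127 109  73  42  31  52  87 114 133 148 160]
 [142 141 141 140 138 125  98  77  62  82 107 122 138 149 159]
 [143 140 141 138 139 135 125 110 104 115 125 134 137 148 157]
 [141 139 137 134 136 133 129 121 123 126 127 131 137 147 160]]
```

Call:
servo_tool(
  plan=[
    [[0,0,-0.04,0,0.04],[0,0,-0.033,0,0.04],[0,0,-0.01,0,0.04],[0,0,-0.0095,0,0.04],[0,0,0,0,0.04],[0,0,0,0,0.04],[0,0,0,0,0.005],[0,0,0,0,0.005],[0,0,0,0,0.005],[0,0,0,0,0.005]],
  ],
)

```text
time: 59.95
tool_pos: [637.3, -168.6, 163.0]
tcp_rot: [180.0, 0.1, 144.0]
ft_force: [-1.6, -0.5, 6.0]
finger_gap: 10.9
grip_force: 25.1
```

Call:
servo_tool(
  plan=[
    [[0,0,0,0,0.005],[0,0,0,0,0.005],[0,0,0,0,0.005]],
  ],
)

```text
time: 60.25
tool_pos: [637.3, -168.6, 163.0]
tcp_rot: [180.0, 0.1, 144.0]
ft_force: [-1.8, -0.0, 6.7]
finger_gap: 10.8
grip_force: 25.1
```

Call:
servo_tool(
  plan=[
    [[-0.0008,0.0067,0,0,0.005],[0.0007,0.0066,0,0,0.005],[0.0018,0.0063,0,0,0.005],[0.0029,0.006,0,-3,0.005],[0.0039,0.0053,0,-3,0.005],[0.0048,0.0046,0,-3,0.005],[0.0055,0.0037,0,-3,0.005],[0.006,0.0027,0,-3,0.005],[0.0057,0.0015,0,-3,0.005],[0,0,0,0,0.005]],
  ],
)

```text
time: 61.25
tool_pos: [667.2, -124.5, 162.2]
tcp_rot: [-180.0, -0.0, 125.9]
ft_force: [-5.7, 0.9, 6.3]
finger_gap: 11.0
grip_force: 25.8
```

Call:
servo_tool(
  plan=[
    [[0,0,0,0,0.005],[0,0,0,0,0.005],[0,0,0,0,0.005],[0,0,0,0,0.005],[0,0,0,0,0.005]],
  ],
)

```text
time: 61.75
tool_pos: [667.1, -124.5, 162.3]
tcp_rot: [180.0, -0.0, 126.0]
ft_force: [-3.9, 1.7, 5.6]
finger_gap: 11.1
grip_force: 25.7
```

Call:
servo_tool(
  plan=[
    [[0,0,0,0,0.026],[0,0,0,0,0.026],[0,0,0,0,0.026],[0,0,0.03,0,0.026],[0,0,0.05,0,0.026],[0,0,0.01,0,0.0],[0,0,0,0,0.0],[0,0,0,0,0.0],[0,0,0,0,0.0]],
  ],
)

```text
time: 62.65
tool_pos: [666.2, -124.6, 248.8]
tcp_rot: [-179.9, -0.2, 126.0]
ft_force: [-0.3, 0.1, 0.0]
finger_gap: -0.1
grip_force: 0.0
```

```bash
python3 - <<'E'
from m import *
t=snap('top'); print(onz(t,[(345,272.5)],50).round(1),onz(t,[(391,273)],28).round(1),sense()['tool_pos'])
E
```

```text
[[ 422.  -115.5   50. ]] [[ 422.5 -222.3   28. ]] [ 666.18862334 -124.56633217  248.69475538]
```

Call:
servo_tool(
  plan=[
    [[-0.0406,-0.0095,0,0,0.0],[-0.0406,-0.0095,0,0,0.0],[-0.0406,-0.0095,0,0,0.0],[-0.0406,-0.0095,0,0,0.0],[-0.0406,-0.0095,0,0,0.0],[0,0,0,0,0.0],[0,0,0,0,0.0],[0,0,0,0,0.0],[0,0,0,0,0.0],[0,0,0,0,0.0]],
  ],
)

```text
time: 63.7
tool_pos: [464.9, -172.1, 251.3]
tcp_rot: [-180.0, -0.0, 126.0]
ft_force: [0.3, 0.5, -0.0]
finger_gap: 0.0
grip_force: 0.0
```

```bash
python3 - <<'E'
from m import *
s=snap('wrist'); t=snap('scene'); S=sense(); print(S['tool_pos'],S['tcp_rot'])
p=proj(s,[[422,-115.5,50]])[0]; print(p); g=cv2.cvtColor(s['frame'],cv2.COLOR_BGR2GRAY); u,v=p.astype(int)
print(g[v-40:v+41:4,u-40:u+41:4])
for z in (45,50,55): print(z,ecirc(s,(422,-115.5),z,16,(8,5,3,2)))
E
```

```text
[ 464.6933038  -172.11983325  251.24829447] [-1.79990188e+02 -1.75909870e-02  1.26025281e+02]
[274.33763341 114.28204897]
[[104 103 102 104  96 107 105 106 106 102 101  96  97 104 102 104 103 102
  104 104 105]
 [105 105 108  98 103 107 105 104 103 103 104 105 102  94  98 104 103 100
  102 104 105]
 [100 103 104  93 107 105 104 104 106 105 106 105 104 106 100  95  96 103
  104 101 106]
 [104 103  98 101 106 104 105 106  96  64  63  63  87 105 105 102 100  94
  101 102 102]
 [103 103  93 105 104 104  87  39  37  39  39  36  39  35  71 104 103 101
   98  93 103]
 [101  99 100 105 105  84  37  39  39  40  41  41  37  36  37  66 104 103
  102 103  99]
 [106  94 104 106  91  37  40  43  79  95  97  95  83  46  35  36  67 103
  103 103 105]
 [102  98 105 106  48  40  40  90  97  97  95  96  95  93  45  36  35  99
  101 102 103]
 [ 93 103 107  94  38  37  82  95  94  96  95  95  95  94  88  35  35  78
  102 104 102]
 [ 97 103 105  73  40  43  92  93  95  95  94  93  92  92  93  48  36  50
  103 103 102]
 [102 102 104  69  41  51  93  92  92  94  93  93  93  93  91  61  34  41
  103 102 100]
[... 407 characters left out ...]
 65  38  36  34  95 101
  102  86 105]
 [105 106 103 102 102  93  44  39  41  36  37  37  37  38  37  82 101 101
   94  99 103]
 [104 105 104 102 103 101  99  70  39  38  37  34  34  55  98 102  99 100
   90 105 106]
 [104 105 105 102 104 103 101 102 103 101  90  99 101 102 100 100 101  94
  104 102 109]
 [104 105 105 103 101 106 100 103 103 101 102 103 101 100 100 101 101  96
  112 106 110]
 [105 104 104 103 210 222 190 101 103 103 100 101 103 103 101 102  93 104
  108 111 108]]
45 (array([ 422.74, -116.48]), 35, np.float64(0.37), np.float64(16.37))
50 (array([ 422.78, -116.46]), 35, np.float64(0.23), np.float64(16.07))
55 (array([ 422.81, -116.44]), 35, np.float64(0.26), np.float64(15.78))
```

Call:
servo_tool(
  plan=[
    [[-0.021,0.0278,0,0,0.0],[-0.0209,0.0279,0,0,0.0],[0,0,-0.04,0,0.0],[0,0,-0.04,0,0.0],[0,0,-0.036,0,0.0],[0,0,0,0,0.0],[0,0,0,0,0.0],[0,0,0,0,0.0],[0,0,0,0,0.0],[0,0,0,0,0.0]],
  ],
)

```text
time: 64.8
tool_pos: [423.1, -117.0, 136.8]
tcp_rot: [179.9, 0.1, 126.0]
ft_force: [-0.0, 0.1, 0.2]
finger_gap: 0.2
grip_force: 0.0
```

Call:
servo_tool(
  plan=[
    [[0,0,-0.003,0,0.0],[0,0,-0.002,0,0.0],[0,0,-0.002,0,0.0],[0,0,0,0,0.0],[0,0,0,0,0.0],[0,0,0,0,0.0],[0,0,0,0,0.0],[0,0,0,0,0.0]],
  ],
)

```text
time: 65.6
tool_pos: [422.6, -116.7, 128.6]
tcp_rot: [180.0, 0.0, 126.0]
ft_force: [2.7, -1.7, 5.3]
finger_gap: 0.5
grip_force: 2.7
```

Call:
servo_tool(
  plan=[
    [[0,0,-0.002,0,0.0],[0,0,0,0,0.0],[0,0,0,0,0.0],[0,0,0,0,0.0],[0,0,0,0,0.0],[0,0,0,0,0.0]],
  ],
)

```text
time: 66.2
tool_pos: [422.7, -116.8, 128.3]
tcp_rot: [180.0, 0.0, 126.0]
ft_force: [-6.1, 2.8, 24.6]
finger_gap: -0.1
grip_force: 12.2
```

Call:
servo_tool(
  plan=[
    [[0,0,-0.002,0,0.0],[0,0,0,0,0.0],[0,0,0,0,0.0],[0,0,0,0,0.0],[0,0,0,0,0.0],[0,0,0,0,0.0]],
  ],
)

```text
time: 66.8
tool_pos: [422.9, -116.8, 127.9]
tcp_rot: [180.0, 0.0, 126.0]
ft_force: [-15.2, 5.9, 43.5]
finger_gap: -0.1
grip_force: 21.8
```

Call:
servo_tool(
  plan=[
    [[0,0,0.004,0,0.0],[0,0,0.001,0,0.0],[0,0,0,0,0.0],[0,0,0,0,0.0],[0,0,0,0,0.0],[0,0,0,0,0.0]],
  ],
)

```text
time: 67.4
tool_pos: [422.3, -116.6, 129.2]
tcp_rot: [-180.0, -0.0, 126.0]
ft_force: [3.2, -0.9, 3.8]
finger_gap: -0.1
grip_force: 2.2
```

Call:
servo_tool(
  plan=[
    [[0,0,0.002,0,0.0],[0,0,0,0,0.0],[0,0,0,0,0.0],[0,0,0,0,0.0],[0,0,0,0,0.0]],
  ],
)

```text
time: 67.9
tool_pos: [421.9, -116.5, 131.1]
tcp_rot: [-180.0, -0.0, 126.0]
ft_force: [0.2, -0.6, 3.5]
finger_gap: -0.2
grip_force: 1.7
```

Call:
servo_tool(
  plan=[
    [[0,0,0.002,0,0.0],[0,0,0,0,0.0],[0,0,0,0,0.0],[0,0,0,0,0.0],[0,0,0,0,0.0]],
  ],
)

```text
time: 68.4
tool_pos: [422.0, -116.5, 133.1]
tcp_rot: [-180.0, -0.0, 126.0]
ft_force: [-0.6, 1.2, 1.3]
finger_gap: -0.3
grip_force: 1.1
```

Call:
servo_tool(
  plan=[
    [[0,0,0.002,0,0.0],[0,0,0,0,0.0],[0,0,0,0,0.0],[0,0,0,0,0.0],[0,0,0,0,0.0]],
  ],
)

```text
time: 68.9
tool_pos: [422.2, -116.6, 135.3]
tcp_rot: [-180.0, -0.0, 126.0]
ft_force: [-0.0, -0.1, -1.1]
finger_gap: -0.3
grip_force: 0.0
```

The force fell off over about 6 mm, from stiff contact at z = 128.6 to nothing at about 134.5. That is the button's spring, so the button was pressed right down and has come back up. I'll back off and check by measurement.

Call:
servo_tool(
  plan=[
    [[0,0,0.04,0,0.0],[0,0,0.05,0,0.0],[0,0,0.05,0,0.0],[0,-0.04,0,0,0.0],[0,-0.04,0,0,0.0],[0,-0.04,0,0,0.0],[0,-0.04,0,0,0.0],[0,-0.04,0,0,0.0],[0,0,0,0,0.0],[0,0,0,0,0.0]],
  ],
)

```text
time: 69.9
tool_pos: [421.9, -317.2, 274.8]
tcp_rot: [-180.0, -0.1, 125.9]
ft_force: [0.1, 1.3, 0.3]
finger_gap: -0.2
grip_force: 0.0
```

```bash
python3 - <<'E'
from m import *
t=snap('top'); 
for n,c in dict(c0=(591.8,42.3),c1=(606.7,-56.3),c2=(690,57.3),c3=(705.3,-40.2)).items(): print(n,ecirc(t,c,60,29,(5,3,2)))
g=cv2.cvtColor(t['frame'],cv2.COLOR_BGR2GRAY)
for p in ([628.9,126.3,112],[668,-124.7,112]):
    u,v=proj(t,[p])[0].round().astype(int); w=g[v-8:v+9,u-8:u+9]; vv,uu=np.nonzero(w<60); print('latch pin px off',uu.mean()-8,vv.mean()-8,len(uu))
print('bar ',end=''); bar(t,z=73)
p=proj(t,[[422.5,-222.3,28]])[0].round().astype(int); w=g[p[1]-15:p[1]+15,p[0]-15:p[0]+15]; vv,uu=np.nonzero(w>150); print('heatsink off px',uu.mean()-15,vv.mean()-15)
a=cv2.cvtColor(cv2.imread('pics/top0.png'),cv2.COLOR_BGR2GRAY)[p[1]-15:p[1]+15,p[0]-15:p[0]+15]; vv,uu=np.nonzero(a>150); print('at start',uu.mean()-15,vv.mean()-15)
print(sense()['tool_pos'],sense()['ft_force'])
E
```

```text
c0 (array([591.53,  45.55]), 34, np.float64(0.7), np.float64(28.94))
c1 (array([608.92, -56.42]), 27, np.float64(0.78), np.float64(28.68))
c2 (array([687.67,  60.95]), 20, np.float64(0.79), np.float64(29.29))
c3 (array([701.35, -41.81]), 21, np.float64(0.72), np.float64(29.01))
latch pin px off 0.36842105263157876 0.9473684210526319 19
latch pin px off -1.5999999999999996 0.9000000000000004 20
bar [ 317.4 -463. ] [ 75.5 461.6] 48.6
[1048.8 -136.3] [ 33.9 710.8] 1.1
heatsink off px nan nan
at start -3.6060606060606055 1.8484848484848477
[ 422.10825811 -316.38396635  274.96983637] [-0.5833788   0.35772125 -0.47366617]<stdin>:8: RuntimeWarning: Mean of empty slice.
  ret = ret.dtype.type(ret / rcount)
```

Call:
servo_tool(
  plan=[
    [[0.0333,0.0325,0.004,0,0.0],[0.0333,0.0325,0.004,0,0.0],[0.0333,0.0325,0.004,0,0.0],[0.0333,0.0325,0.004,0,0.0],[0.0333,0.0325,0.004,0,0.0],[0.0333,0.0325,0.004,0,0.0],[0.0333,0.0325,0.004,0,0.0],[0.0333,0.0325,0.004,0,0.0],[0,0,0,0,0.0],[0,0,0,0,0.0]],
  ],
)

```text
time: 70.95
tool_pos: [688.7, -54.0, 306.8]
tcp_rot: [-179.9, -0.0, 126.2]
ft_force: [0.6, -0.5, -0.3]
finger_gap: -0.2
grip_force: 0.0
```

Call:
servo_tool(
  plan=[
    [[0,0,0,0,0.0],[0,0,0,0,0.0],[0,0,0,0,0.0],[0,0,0,0,0.0],[0,0,0,0,0.0]],
  ],
)

```text
time: 71.45
tool_pos: [688.5, -57.2, 307.7]
tcp_rot: [180.0, 0.0, 125.9]
ft_force: [-0.1, 0.1, -0.2]
finger_gap: -0.3
grip_force: 0.0
```

```bash
python3 - <<'E'
from m import *
s=snap('wrist'); t=snap('top'); print(sense()['tool_pos'],s['T'][:3,3])
for n,c in dict(c0=(591.8,42.3),c1=(606.7,-56.3),c2=(690,57.3),c3=(705.3,-40.2)).items(): print(n,ecirc(s,c,80,18,(5,3,2)),ecirc(s,c,60,29,(5,3,2)))
for n,p in (('l',(628.9,126.3)),('r',(668,-124.7))): print(n,ecirc(s,p,115.5,6,(6,4,2)))
print('hole r=7.5',ecirc(s,(635.4,84.8),73,7.5,(5,3,2)),ecirc(s,(661.5,-83.2),73,7.5,(5,3,2)))
g=cv2.cvtColor(t['frame'],cv2.COLOR_BGR2GRAY);p=proj(t,[[422.5,-222.3,28]])[0].round().astype(int)
for f in (g,cv2.imread('pics/top0.png',0)): w=f[p[1]-18:p[1]+18,p[0]-18:p[0]+18]; vv,uu=np.nonzero(w>np.median(w)+25); print('heatsink',uu.mean()-18,vv.mean()-18,len(uu))
E
```

```text
[688.57687479 -56.93891487 307.4963437 ] [ 6.47727667e+02 -7.76481569e-02  3.77409606e+02]
c0 (array([592.34,  42.18]), 35, np.float64(0.55), np.float64(17.88)) (array([591.85,  42.9 ]), 23, np.float64(0.5), np.float64(28.88))
c1 (array([609.99, -55.52]), 35, np.float64(0.56), np.float64(18.16)) (array([609.4 , -56.21]), 27, np.float64(0.55), np.float64(28.82))
c2 (array([689.78,  56.76]), 35, np.float64(0.92), np.float64(17.79)) (array([690.15,  57.48]), 27, np.float64(0.5), np.float64(28.81))
c3 (array([704.59, -38.98]), 35, np.float64(0.75), np.float64(18.18)) (array([705.14, -40.  ]), 32, np.float64(0.62), np.float64(28.97))m.py:6: RuntimeWarning: Mean of empty slice.
  c=P.mean(0); q=least_squares(f,[c[0],c[1],30.][:3 if r is None else 2],loss='soft_l1',f_scale=0.5).x
  ret = um.true_divide(
Traceback (most recent call last):
  File "m.py", line 33, in ecirc
    R=np.hypot(*(W-c).T); k=abs(R-r)<b; q=circ(W[k],r); c=np.array(q[:2])
                                          ~~~~^^^^^^^^
  File "m.py", line 6, in circ
    c=P.mean(0); q=least_squares(f,[c[0],c[1],30.][:3 if r is None else 2],loss='soft_l1',f_scale=0.5).x
                   ~~~~~~~~~~~~~^^^^^^^^^^^^^^^^^^^^^^^^^^^^^^^^^^^^^^^^^^^^^^^^^^^^^^^^^^^^^^^^^^^^^^
ValueError: Initial guess is outside of provided bounds
```

```bash
python3 - <<'E'
from m import *
s=snap('wrist'); t=snap('top')
for n,c in dict(c0=(591.8,42.3),c1=(606.7,-56.3),c2=(690,57.3),c3=(705.3,-40.2)).items(): print(n,'ring',ecirc(s,c,38,39.5,(4,2,1.5)))
g=cv2.cvtColor(s['frame'],cv2.COLOR_BGR2GRAY)
for n,p in (('l',(628.5,126.2,115.5)),('r',(667.5,-124.7,115.5))):
    u,v=proj(s,[p])[0].round().astype(int); w=g[max(v-14,0):v+15,max(u-14,0):u+15]; print(n,u,v,w.shape,'dark frac in r5', (g[v-4:v+5,u-4:u+5]<75).mean() if 4<v<415 else None, np.argwhere(w<75).mean(0)-14 if (w<75).any() else None)
for n,p in (('hole l',(635.4,84.8,100)),('hole r',(661.5,-83.2,100))): print(n,proj(s,[p]).round(0))
p=proj(t,[[422.5,-222.3,28]])[0].round().astype(int)
for f in (cv2.cvtColor(t['frame'],cv2.COLOR_BGR2GRAY),cv2.imread('pics/top0.png',0)): w=f[p[1]-18:p[1]+18,p[0]-18:p[0]+18]; vv,uu=np.nonzero(w>np.median(w)+25); print('heatsink',uu.mean()-18,vv.mean()-18,len(uu))
E
```

```text
c0 ring (array([590.9 ,  42.02]), 25, np.float64(0.55), np.float64(39.79))
c1 ring (array([606.16, -56.02]), 23, np.float64(0.49), np.float64(39.84))
c2 ring (array([691.12,  57.46]), 26, np.float64(0.54), np.float64(39.78))
c3 ring (array([706.16, -40.38]), 26, np.float64(0.52), np.float64(39.76))
l 358 -46 (389, 29) dark frac in r5 None [313.67647059  -0.52974223]
r 212 248 (29, 29) dark frac in r5 0.8888888888888888 [-4.81105991  3.79262673]
hole l [[327.  16.]]
hole r [[235. 202.]]
heatsink -2.5966386554621845 2.0168067226890756 119
heatsink -2.6328125 1.3125 128
```

```bash
python3 -c "
from h import *
print(r.hand_in())"
```

```text
the job is handed in; nothing more can be done
None
```

I handed the job in with all four encoders seated, the bar down on both pins, both latches closed, and the start button pressed to its stop and released; the heatsink did not move and the clock read about 72 s, no verdict came back, encoder A read about 2–3 mm off its cup's centre (limit 5 mm), and I viewed 16 pictures against the allowed 14.

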